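Load and start the vibratory finisher

TASK

Load the vibratory finisher for the new batch of prints. First tip the steel beaker over the bowl until every ceramic nugget has gone into it, then lay all the printed chess figures from the red plate gently into the bowl, and only when all are in turn the timer knob clockwise past its detent so that it clicks to on. The empty beaker goes back upright on its rubber mat; leave the spool, the scraper and the bottle where they are.

Things in the scene. Friction and masses are not known exactly. Their poses are not given: they have to be found in the camera images.
- tumbler: Vibratory finishing machine, fixed; round grey base 200 mm across with an open bowl on top. Origin: on the bowl's axis at bench level, z up. A box console 110 mm wide, top 70 mm high, sticks out along its -x to 230 mm from the axis and carries the timer knob.
- tumbler_bowl (a point): Centre of the bowl's inner floor, 83 mm above the bench. Floor 140 mm across, then the wall slopes up and out: 100 mm from the axis at 117 mm height, rim 224 mm across outside, 160 mm above the bench, wall 6 mm. A blunt hub stands in the middle: 64 mm across at the floor, rising to a 16 mm wide nut, top 136 mm above the bench.
- timer (a joint): Timer knob on the console, vertical axis 175 mm from the bowl's axis. In rad: 0 = off (start; grip bar along the machine's x), grows clockwise seen from above, stop at 1.2 = on. A spring detent (about 0.15 N m) resists up to its crest at 0.6; past it the knob snaps on to 1.2 by itself, short of it it springs back to 0.
- timer_grip (a point): On the knob's axis 105 mm above the bench: the height to grip. The knob: black disc 52 mm across, top at 83 mm, and on it a grip bar 48 mm long (this point's x), 16 mm thick (y), from 83 to 111 mm height, white line on top at the pointer end. The point turns with the knob.
- mat: Round black rubber mat, 120 mm across, 4 mm thick, fixed on the bench: the beaker's place. Origin: centre of its underside.
- beaker: Steel beaker, open at the top, slightly tapered: 59 mm across at the foot, 68 mm across at the rim, 100 mm tall, walls 2.5 mm, bottom 4 mm, about 0.11 to 0.18 kg empty. Origin: centre of its underside; z points out of its mouth. It starts upright on the mat with the ceramic nuggets in it.
- beaker_rim (a point): Centre of the beaker's mouth, 100 mm above its underside.
- plate: Red printer build plate, 180 by 220 mm (its x by y), 3 mm thick, flat on the bench and fixed. Origin: centre of its underside. The prints start standing on it in two rows 86 mm apart, 70 to 80 mm apart in a row.
- media1: White glazed ceramic finishing nugget (one of six, all alike): nearly a ball, 24 mm across, 18 g, slippery (friction about 0.3), rolls only a little. Origin: its centre. It starts in the beaker.
- media2: White glazed ceramic finishing nugget (one of six, all alike): nearly a ball, 24 mm across, 18 g, slippery (friction about 0.3), rolls only a little. Origin: its centre. It starts in the beaker.
- media3: White glazed ceramic finishing nugget (one of six, all alike): nearly a ball, 24 mm across, 18 g, slippery (friction about 0.3), rolls only a little. Origin: its centre. It starts in the beaker.
- media4: White glazed ceramic finishing nugget (one of six, all alike): nearly a ball, 24 mm across, 18 g, slippery (friction about 0.3), rolls only a little. Origin: its centre. It starts in the beaker.
- media5: White glazed ceramic finishing nugget (one of six, all alike): nearly a ball, 24 mm across, 18 g, slippery (friction about 0.3), rolls only a little. Origin: its centre. It starts in the beaker.
- media6: White glazed ceramic finishing nugget (one of six, all alike): nearly a ball, 24 mm across, 18 g, slippery (friction about 0.3), rolls only a little. Origin: its centre. It starts in the beaker.
- print1: Black 3D-printed chess figure (one of 3 to 5; absent ones read None), top: plain round ball 24 mm across; 84 mm tall. Foot 46 mm across, 17 mm high; round stem 18 mm across from 17 to 64 mm above the underside; about 45 g. Origin: middle of the stem, 45 mm above the underside (grip there); z towards its top. Starts standing on the plate.
- print2: Black 3D-printed chess figure (one of 3 to 5; absent ones read None), top: flared crown 28 mm across; 82 mm tall. Foot 46 mm across, 17 mm high; round stem 18 mm across from 17 to 64 mm above the underside; about 45 g. Origin: middle of the stem, 45 mm above the underside (grip there); z towards its top. Starts standing on the plate.
- print3: Black 3D-printed chess figure (one of 3 to 5; absent ones read None), top: plain round tower block 26 mm across; 77 mm tall. Foot 46 mm across, 17 mm high; round stem 18 mm across from 17 to 64 mm above the underside; about 45 g. Origin: middle of the stem, 45 mm above the underside (grip there); z towards its top. Starts standing on the plate.
- print4: Black 3D-printed chess figure (one of 3 to 5; absent ones read None), top: slim twisted flame tip, under 30 mm across; 84 mm tall. Foot 46 mm across, 17 mm high; round stem 18 mm across from 17 to 64 mm above the underside; about 45 g. Origin: middle of the stem, 45 mm above the underside (grip there); z towards its top. Starts standing on the plate.
- print5: Black 3D-printed chess figure (one of 3 to 5; absent ones read None), top: two-pronged fork 28 mm wide; 82 mm tall. Foot 46 mm across, 17 mm high; round stem 18 mm across from 17 to 64 mm above the underside; about 45 g. Origin: middle of the stem, 45 mm above the underside (grip there); z towards its top. Starts standing on the plate.
- spool: Bystander: lime-green filament spool 200 mm across, 60 mm high, lying flat. Origin: centre of its underside.
- scraper: Bystander: print scraper 210 mm long with orange handle, lying flat. Origin: under its middle, handle towards its -x.
- cleaner: Bystander: white bottle 64 mm across, 170 mm tall, standing. Origin: centre of its underside.
Mind the look-alikes: they are no part of the job. What is shaped like the print4 but orange or pink is not meant. What is shaped like the print5 but pink is not meant.

How it is judged (in metres and radians):
On the way, in this order (a step that is already met when the one before it is completed fails the run):
1. the beaker is tipped over beside or above the bowl (angle between beaker's own z axis and vertical above 1 rad and horizontal distance between beaker_rim and tumbler below 0.15 m and height (world z) of beaker_rim above 0.14 m), for 0.05 s.
2. all the ceramic nuggets are in the bowl (horizontal distance between each of media1, media2, media3, media4, media5, media6 and tumbler below 0.105 m and height (world z) of media1 between 0.08 and 0.165 m and height (world z) of media2 between 0.08 and 0.165 m and height (world z) of media3 between 0.08 and 0.165 m and height (world z) of media4 between 0.08 and 0.165 m and height (world z) of media5 between 0.08 and 0.165 m and height (world z) of media6 between 0.08 and 0.165 m), for 0.2 s.
3. all the printed figures are in the bowl too (all of step 2 and horizontal distance between each of print1, print2, print3, print4, print5 and tumbler below 0.1 m and height (world z) of print1 between 0.085 and 0.185 m and height (world z) of print2 between 0.085 and 0.185 m and height (world z) of print3 between 0.085 and 0.185 m and height (world z) of print4 between 0.085 and 0.185 m and height (world z) of print5 between 0.085 and 0.185 m), for 0.2 s.
4. the timer knob has clicked over to on (value of joint timer above 1.05 rad), for 0.2 s.
At the end, for the whole second after the job is handed in: All nuggets and figures lie in the bowl (middles within 100 mm of its axis, nuggets below the rim, figures' middles at most 25 mm above it), figures at rest; the beaker stands upright (0.1 rad) on the mat, within 30 mm of its centre; the timer knob is on (past 1.05 rad) (all of step 3 and horizontal distance between beaker and mat below 0.03 m and angle between beaker's own z axis and vertical below 0.1 rad and height (world z) of beaker below 0.012 m and linear speed of beaker below 0.03 m/s and value of joint timer above 1.05 rad and linear speed of each of print1, print2, print3, print4, print5 below 0.05 m/s); the robot touches nothing.
It fails at once if a printed figure is dropped or thrown into the bowl (over 1.1 m/s, a fall of about 6 cm) ((horizontal distance between print1 and tumbler below 0.11 m and height (world z) of print1 below 0.25 m and linear speed of print1 above 1.1 m/s) or (horizontal distance between print2 and tumbler below 0.11 m and height (world z) of print2 below 0.25 m and linear speed of print2 above 1.1 m/s) or (horizontal distance between print3 and tumbler below 0.11 m and height (world z) of print3 below 0.25 m and linear speed of print3 above 1.1 m/s) or (horizontal distance between print4 and tumbler below 0.11 m and height (world z) of print4 below 0.25 m and linear speed of print4 above 1.1 m/s) or (horizontal distance between print5 and tumbler below 0.11 m and height (world z) of print5 below 0.25 m and linear speed of print5 above 1.1 m/s)).
It fails at once if the spool, the scraper or the bottle is moved by more than 30 mm (distance of any of spool, scraper, cleaner from where it was at the start of the episode above 0.03 m).
Of print1, print2, print3, print4, print5 only 3 to 5 are there at a start; the rules pass over those that are not, and their reading is None.
At some moment in a run one of print1, print2, print3, print4, print5 may be knocked a few centimetres aside while the robot is not near it.
It also fails if it takes over 210 s, if anything falls off the work surface, if the arm or the gripper's body presses on something with over 40 N, if the wrist force passes 120 N, or if a joint passes its speed limit or range.

ROBOT

A 6-joint arm with a two-finger parallel gripper is mounted at the origin on the work surface. World frame = base frame: x ahead of the robot, y to its left, z up, the work surface at z = 0. Lengths are in m, angles in degrees, forces in N, time in s.
With the tool pointing down it reaches from about 0.35 to 0.875 m from the base axis. Payload 4.2 kg.
Tool frame: the origin (TCP) lies at the very end of the fingers, on their centre line; the grasp point (between the pads) lies 19 mm behind it; z points along the fingers, y is the line along which they close (so a half turn about z gives the same grasp; the last joint's range is limited). The gripper opens to 87 mm and grips with 3 to 60 N. Pads are 19 mm wide; open, the fingers measure 117 mm over their backs; the gripper's body (75 mm by 190 mm) begins 51 mm behind the grasp point.
Start: joints at [87.697, 22.042, 0.453, 0, -68.411, -14.817], TCP at [0.184, 0.597, 0.223] pointing down, gripper open.
Joint ranges: [-179.83, 179.83], [-69.29, 118.12], [-61.27, 80.66], [-181.25, 117.63], [-171.15, -9.14], [-177.46, 177.46]. Speed limits (degrees/s): [159.86, 159.86, 180, 180, 180, 180].

INTERFACE

Orientations are given as a 3x3 rotation matrix whose columns are the frame's x, y, z axes.
In Python, from station import r gives the robot as it stands.
- The arm moves only by the tool jog_arm, never from a script. Its argument "plan" is text: rows parted by semicolons, each of 7 numbers parted by spaces: the shift along the tool's x, y, z normalised to -1 to 1, where 1 is 0.025 m, then the turn, a rotation vector about the tool's x, y, z normalised to -1 to 1, where 1 is 8 degrees, then the closure, from -1 (fully open) to 1 (shut). A call has exactly 10 rows; each row shifts and turns the commanded pose from where the row before left it, along the tool's axes as they then stand; what a row does not reach is not made up. A row lasts 1/10 s, in which the tool goes at most 50 mm and 8.59 degrees, less where a joint would pass 70% of its speed; a pose out of reach is approached as far as the arm can. A call with a number of a shift or a turn outside -1 to 1 is refused whole. A call with a gripper value outside its range is refused whole. The fingers move at their own pace and stop on an object; the grip force is fixed at half the most. Time passes only in rows, so rows that do not move let the fingers close, or fill a call up. It gives the time, the measured TCP pose, the force, the opening and the grip force at its end, in the units of the state.
- r.sense(): the state, without advancing time (a new reading comes with each control period).
- r.capture(name): name is "side" or "top" or "wrist"; returns (picture, depth): 480x640x3 uint8, red, green, blue; 480x640 float32, m along the optical axis (not along the pixel's ray), 0 where there is no reading.
- r.get_calibration(name): a dict with "mtx" (3x3 intrinsics, pixels), "distortion" ([k1, k2, p1, p2, k3] as OpenCV has them; the pictures are not rectified), "extrinsics" (4x4, takes a point from camera to world coordinates). Camera axes: x right, y up, looking along -z (the intrinsics and any distortion apply to the point x, -y, -z); pixel columns grow to the right and rows downward; lengths in m; the calibration is good to about 2 mm. A picture is of the moment at which its call begins: read the wrist's pose just before it. get_calibration takes no time and is no camera call; for the wrist camera it gives the pose at the moment of the call.
- r.finish_job(): hands the job in; it is judged then, once.
The state is a dict: "time_s": time; "joints": joint angles; "joint_velocities": joint speeds; "effort": joint torques, N m; "tcp_pos": TCP position; "ee_rot": TCP orientation; "wrist_force": force on the tool from outside, world axes, zero at the start; "moment": the same for the moment, N m; "gripper_width": opening from 0.0 (shut) to 1.0 (fully open); "gripper_force": force on a finger pad.
Only numpy, scipy, OpenCV 4.12 (cv2) and the standard library are available. Lean on these libraries where they do the work, as an engineer would, in place of code of your own. Each camera call takes 0.05 s, during which the arm holds its last target. There are 200 camera calls.

## Working session

There is one attempt and no reset: what is moved stays moved. The work goes in short steps, Python scripts to look and compute and a tool call to move; the robot and the scene stay as the last step left them, time stands still between calls to the robot, and variables do not carry over. Pictures are saved under pics/ and viewed, at most 14 in all, crops included, and the job is handed in when it is done.

Besides the shell and the picture viewer there is one more tool, called after "Request:" as a command line: name --argument value ..., lists and objects as JSON in quotes. jog_arm: Moves the arm, as the interface text tells. Scaled input: -1 to 1 covers 0.025 m each way for a shift and 8 degrees each way for a turn. Its arguments: {"type":"object","properties":{"plan":{"type":"string"}},"required":["plan"]}

```bash
ls; mkdir -p pics; python3 - <<'E'
from station import r
import cv2,numpy as np
s=r.sense(); print({k:np.round(v,3).tolist() for k,v in s.items()})
for n in ("top","side"):
    p,d=r.capture(n); cv2.imwrite(f"pics/{n}0.png",p[:,:,::-1]); np.savez(f"pics/{n}0.npz",p=p,d=d)
    c=r.get_calibration(n); print(n,{k:np.round(v,3).tolist() for k,v in c.items()})
E
```

```text
pics
{'time_s': 0.0, 'joints': [87.698, 22.09, 0.379, -0.029, -68.411, -14.818], 'joint_velocities': [0.063, 0.039, 0.079, 0.052, -0.049, 0.095], 'effort': [-0.0, -39.067, 18.741, 4.22, 0.011, -0.0], 'tcp_pos': [0.184, 0.597, 0.221], 'ee_rot': [[0.956, -0.295, -0.001], [-0.295, -0.956, -0.002], [0.0, 0.002, -1.0]], 'wrist_force': [0.347, 0.607, 0.411], 'moment': [-0.023, 0.014, -0.006], 'gripper_force': 0.0, 'gripper_width': 1.0}
top {'mtx': [[437.432, 0.0, 319.971], [0.0, 437.432, 237.111], [0.0, 0.0, 1.0]], 'distortion': [0.033, 0.0, 0.0, 0.0, 0.0], 'extrinsics': [[-0.018, 0.989, -0.147, 0.419], [-1.0, -0.018, 0.002, 0.091], [-0.0, 0.147, 0.989, 0.924], [0.0, 0.0, 0.0, 1.0]]}
side {'mtx': [[500.639, 0.0, 319.828], [0.0, 500.639, 240.408], [0.0, 0.0, 1.0]], 'distortion': [-0.141, 0.0, 0.0, 0.0, 0.0], 'extrinsics': [[-0.922, 0.274, -0.274, 0.301], [-0.388, -0.651, 0.652, 0.759], [-0.0, 0.708, 0.707, 0.801], [0.0, 0.0, 0.0, 1.0]]}
```

View pics/top0.png

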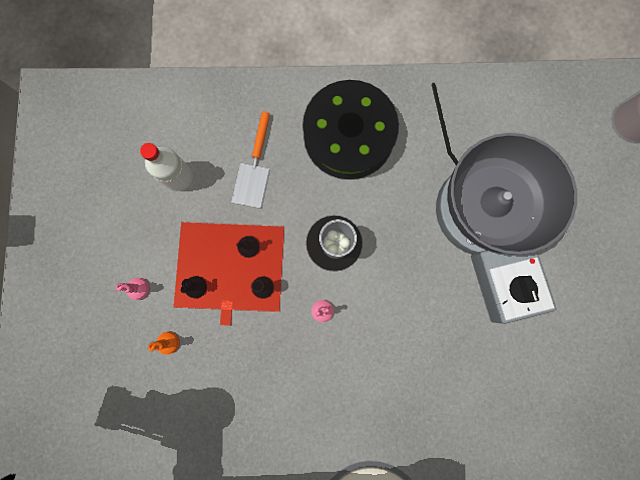

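View pics/side0.png

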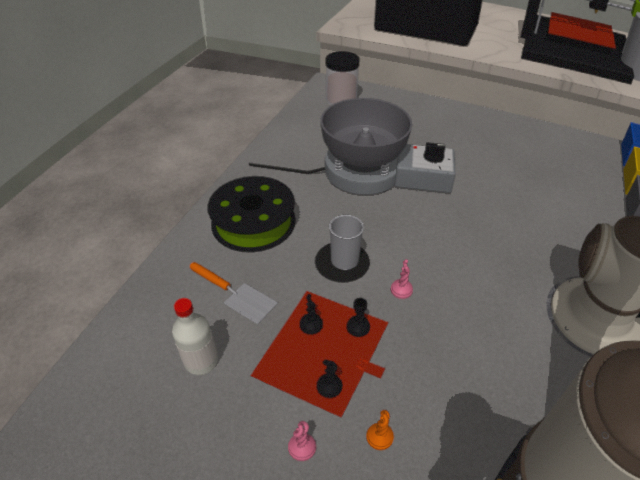

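The top view shows three black figures at about px (248,246), (194,287) and (262,287). The beaker is at (338,240), the bowl rim centre near (513,193) and the knob at (525,289). Pink and orange decoys stand off the plate.

```bash
cat > h.py <<'E'
from station import r
import cv2,numpy as np
def cloud(n,p=None,d=None):
    c=r.get_calibration(n)
    if d is None: p,d=r.capture(n)
    v,u=np.mgrid[0:480,0:640]
    q=cv2.undistortPoints(np.stack([u,v],-1).reshape(-1,1,2).astype(np.float64),np.array(c["mtx"]),np.array(c["distortion"])).reshape(480,640,2)
    P=np.stack([q[...,0]*d,-q[...,1]*d,-d],-1)
    E=np.array(c["extrinsics"]); W=P@E[:3,:3].T+E[:3,3]; W[d<=0]=np.nan
    return p,d,W
def circ(xy):
    from scipy.optimize import least_squares
    f=lambda a:np.hypot(*(xy-a[:2]).T)-a[2]
    s=least_squares(f,[*xy.mean(0),.05],loss='soft_l1',f_scale=.002); return np.round(s.x,4),len(xy),np.round(np.abs(s.fun).mean(),4)
def sel(W,zlo,zhi,cx,cy,rad):
    m=(W[...,2]>zlo)&(W[...,2]<zhi)&(np.hypot(W[...,0]-cx,W[...,1]-cy)<rad); return m
E
python3 - <<'E'
from h import *
for n in("top","side"):
    z=np.load(f"pics/{n}0.npz"); p,d,W=cloud(n,z['p'],z['d'])
    print(n,"table z",np.nanmedian(W[...,2]), 'valid',(d>0).mean())
    if n=="top":
        for nm,(u,v) in dict(bk=(338,240),bowl=(508,197),knob=(525,289),a=(248,246),b=(194,287),c=(262,287),mat=(316,255),spool=(350,125)).items():
            print(nm,np.round(W[v,u],3))
        bx=W[197,508]; B=bx[:2]
    m=sel(W,.152,.166,*B,.16); print('rim',circ(W[m][:,:2]))
    m=sel(W,.085,.12,*W[289,525][:2],.045) if n=="top" else sel(W,.085,.12,*K,.045)
    if n=="top": K=W[289,525][:2]
    m=m&(W[...,2]>.1)
    pts=W[m]; q=pts[:,:2]; print('bar',len(q),cv2.minAreaRect(q.astype(np.float32)*1000),q.mean(0),np.percentile(pts[:,2],[5,95]))
    if n=="top": bk=W[240,338][:2]
    m=sel(W,.09,.11,*bk,.06); print('beaker rim',circ(W[m][:,:2]))
    hsv=cv2.cvtColor(p,cv2.COLOR_RGB2HSV)
    m=sel(W,-.01,.012,*bk,.09)&(hsv[...,2]<45); print('mat',cv2.minEnclosingCircle((W[m][:,:2]*1000).astype(np.float32)))
    m=(hsv[...,1]>150)&((hsv[...,0]<8)|(hsv[...,0]>172))&(W[...,2]<.012); 
    L,lab,st,ce=cv2.connectedComponentsWithStats(m.astype(np.uint8)); k=1+st[1:,4].argmax(); q=W[lab==k][:,:2]; print('plate',cv2.minAreaRect((q*1000).astype(np.float32)))
    if n=="top": C=[W[v,u][:2] for u,v in((248,246),(194,287),(262,287))]
    for c in C:
        m=sel(W,.011,.1,*c,.05)&(hsv[...,2]<80); q=W[m]; 
        for lo,hi in((.011,.02),(.02,.06),(.06,.1)):
            w=q[(q[:,2]>lo)&(q[:,2]<hi)]
            if len(w)>5: print('fig',np.round(w.mean(0),3),len(w),cv2.minEnclosingCircle((w[:,:2]*1000).astype(np.float32)), w[:,2].max().round(3))
E
```

```text
top table z -0.0005444093070876566 valid 0.99609375
bk [0.545 0.052 0.03 ]
bowl [ 0.604 -0.257  0.137]
knob [ 0.437 -0.289  0.102]
a [0.533 0.235 0.048]
b [0.453 0.342 0.043]
c [0.45  0.202 0.08 ]
mat [0.518 0.098 0.002]
spool [0.782 0.023 0.057]
rim (array([ 0.6069, -0.2553,  0.1078]), 1634, np.float64(0.0016))
bar 269 ((438.0482177734375, -296.0342712402344), (46.80565643310547, 17.59250831604004), 11.850666999816895) [ 0.43752183 -0.29428173] [0.10191005 0.1120992 ]
beaker rim (array([0.538 , 0.0571, 0.0329]), 306, np.float64(0.0012))
mat ((544.2507934570312, 59.785404205322266), 58.979820251464844)
plate ((482.73333740234375, 282.5777893066406), (220.24234008789062, 210.70762634277344), 86.56411743164062)
fig [0.534 0.237 0.016] 142 ((538.002197265625, 241.3285369873047), 21.526548385620117) 0.02
fig [0.534 0.238 0.03 ] 93 ((536.5922241210938, 241.62904357910156), 15.517352104187012) 0.06
fig [0.536 0.241 0.074] 79 ((536.293212890625, 241.20281982421875), 13.129631996154785) 0.086
fig [0.454 0.343 0.017] 146 ((454.8476257324219, 350.1055603027344), 21.985836029052734) 0.02
fig [0
[... 1137 characters left out ...]
2, 244.214599609375), 16.5636043548584) 0.059
fig [0.538 0.246 0.075] 93 ((537.1456298828125, 245.5176544189453), 12.82977294921875) 0.088
fig [0.453 0.36  0.017] 213 ((454.7099609375, 353.0232849121094), 22.344160079956055) 0.02
fig [0.454 0.357 0.031] 209 ((455.77740478515625, 353.9599609375), 17.825496673583984) 0.059
fig [0.454 0.355 0.076] 147 ((454.8852233886719, 354.93389892578125), 12.732093811035156) 0.088
fig [0.449 0.221 0.016] 184 ((451.4804992675781, 214.39134216308594), 21.92165756225586) 0.02
fig [0.45  0.219 0.034] 167 ((450.257080078125, 215.21841430664062), 16.4971923828125) 0.06
fig [0.451 0.217 0.078] 176 ((452.3619079589844, 215.09544372558594), 13.729386329650879) 0.083
```

```bash
cat >> h.py <<'E'
from scipy.spatial.transform import Rotation as Ro
def Rp(az,p,flip=False):
    """tool heading az, pitched p deg below horizontal, fingers closing horizontally"""
    a,q=np.radians([az,p]); rad=np.array([np.cos(a),np.sin(a),0]);tan=np.array([-np.sin(a),np.cos(a),0]);up=np.array([0,0,1.])
    z=np.cos(q)*rad-np.sin(q)*up; y=-tan if flip else tan
    return np.stack([np.cross(y,z),y,z],1)
def plan(g,R,back=0):
    """g: grasp point target; rows needed: first turn, then shift"""
    s=r.sense(); R0=np.array(s['ee_rot']); t=g+(.019-back)*R[:,2]-np.array(s['tcp_pos'])
    rv=np.degrees(Ro.from_matrix(R0.T@R).as_rotvec())/8
    print('t',round(s['time_s'],2),'tcp',np.round(s['tcp_pos'],3),'j',np.round(s['joints'],0),'w',round(s['gripper_width'],3),'f',round(s['gripper_force'],1),'F',np.round(s['wrist_force'],1))
    print(' turn total',np.round(rv,2),' shift (old axes)',np.round(R0.T@t/.025,2),' shift (new axes)',np.round(R.T@t/.025,2),'world',np.round(t,3))
E
python3 - <<'E'
from h import *
plan(np.array([.5388,.0578,.082]),Rp(6.2,45),back=.15)
plan(np.array([.5388,.0578,.082]),Rp(6.2,45,True),back=.15)
E
```

```text
t 0.1 tcp [0.184 0.597 0.222] j [ 88.  22.   0.  -0. -68. -15.] w 0.999 f 0.0 F [-0.5 -0.8 -0.8]
 turn total [ 7.56 -1.58 18.25]  shift (old axes) [16.52 17.88  1.92]  shift (new axes) [ -4.39 -22.97   7.04] world [ 0.263 -0.549 -0.047]
t 0.1 tcp [0.184 0.597 0.222] j [ 88.  22.   0.  -0. -68. -15.] w 0.999 f 0.0 F [-0.5 -0.8 -0.8]
 turn total [ 1.16  5.55 -2.76]  shift (old axes) [16.52 17.88  1.92]  shift (new axes) [ 4.39 22.97  7.04] world [ 0.263 -0.549 -0.047]
```

Request:
jog_arm --plan "0.9 1 -0.4 0 0 0 -1;0.9 1 -0.4 0 0 0 -1;0.9 1 -0.4 0 0 0 -1;0.9 1 -0.4 0 0 0 -1;0.9 1 -0.4 0 0 0 -1;0.9 1 -0.4 0 0 0 -1;0.9 1 -0.4 0 0 0 -1;0.9 1 -0.4 0 0 0 -1;0.9 1 -0.4 0 0 0 -1;0.9 1 -0.4 0 0 0 -1"

```text
time_s: 1.1
tcp_pos: [0.3255, 0.2906, 0.3227]
ee_rot: [[0.956, -0.294, -0.0], [-0.294, -0.956, -0.0], [-0.0, 0.0, -1.0]]
wrist_force: [-0.0, 0.5, -0.5]
gripper_width: 1.002
gripper_force: 0.0
```

Request:
jog_arm --plan "0 0 0 0.14 0.7 -0.34 -1;0 0 0 0.14 0.7 -0.34 -1;0 0 0 0.14 0.7 -0.34 -1;0 0 0 0.14 0.7 -0.34 -1;0 0 0 0.14 0.7 -0.34 -1;0 0 0 0.14 0.7 -0.34 -1;0 0 0 0.14 0.7 -0.34 -1;0 0 0 0.14 0.7 -0.34 -1;0 0 0 0 0 0 -1;0 0 0 0 0 0 -1"

```text
time_s: 2.1
tcp_pos: [0.3254, 0.2918, 0.3224]
ee_rot: [[0.7, 0.1, 0.707], [0.072, -0.995, 0.07], [0.711, 0.002, -0.703]]
wrist_force: [-0.4, -0.5, 0.3]
gripper_width: 1.007
gripper_force: 0.0
```

```bash
python3 - <<'E'
from h import *
plan(np.array([.5388,.0578,.082]),Rp(6.2,45,True),back=.13)
E
```

```text
t 2.1 tcp [0.325 0.292 0.322] j [ 85. -13. -54.  57. -56. -26.] w 1.007 f 0.0 F [-0.4 -0.5  0.3]
 turn total [ 0.05 -0.04 -0.03]  shift (old axes) [-1.51 10.18  7.71]  shift (new axes) [-1.52 10.23  7.65] world [ 0.135 -0.243 -0.162]
```

Request:
jog_arm --plan "-0.1 1 0.6 0 0 0 -1;-0.1 1 0.6 0 0 0 -1;-0.1 1 0.6 0 0 0 -1;-0.1 1 0.6 0 0 0 -1;-0.1 1 0.6 0 0 0 -1;-0.2 1 0.8 0 0 0 -1;-0.2 1 0.8 0 0 0 -1;-0.2 1 0.9 0 0 0 -1;-0.2 1 0.9 0 0 0 -1;-0.2 1.0 0.9 0 0 0 -1"

```text
time_s: 3.1
tcp_pos: [0.474, 0.0757, 0.2603]
ee_rot: [[0.763, 0.079, 0.641], [0.075, -0.997, 0.034], [0.642, 0.022, -0.767]]
wrist_force: [-2.0, 21.6, -2.7]
gripper_width: 1.0
gripper_force: 0.0
```

```bash
python3 - <<'E'
from h import *
plan(np.array([.5388,.0578,.082]),Rp(6.2,45,True),back=.13)
E
```

```text
t 3.1 tcp [0.474 0.076 0.26 ] j [ 17. -11. -61.  83.  -9.  -2.] w 1.0 f 0.0 F [-2.  21.6 -2.7]
 turn total [ 0.26  0.64 -0.04]  shift (old axes) [-3.05  0.92  2.68]  shift (new axes) [-3.28  0.99  2.37] world [-0.013 -0.026 -0.1  ]
```

```bash
cat > kin.py <<'E'
import numpy as np, itertools
from scipy.spatial.transform import Rotation as Ro
from scipy.optimize import least_squares
from station import r
s=r.sense()
D=[([87.697,22.042,.453,0,-68.411,-14.817],[.184,.597,.223],[[.956,-.294,0],[-.294,-.956,0],[0,0,-1]],1),
 ([85,-13,-54,57,-56,-26],[.3254,.2918,.3224],[[.7,.1,.707],[.072,-.995,.07],[.711,.002,-.703]],.3),
 (s['joints'],s['tcp_pos'],s['ee_rot'],1)]
print(np.round(s['joints'],2))
T0=Ro.from_matrix([[0,0,1],[-1,0,0],[0,-1,0]])  # guess, solved below
best=[]
for s4,s5,s6 in itertools.product((1,-1),repeat=3):
    def arm(j): return Ro.from_euler('Z',j[0],degrees=True)*Ro.from_euler('Y',j[1]-j[2],degrees=True)*Ro.from_euler('X',s4*j[3],degrees=True)*Ro.from_euler('Y',s5*j[4],degrees=True)*Ro.from_euler('X',s6*j[5],degrees=True)
    Ts=[arm(j).inv()*Ro.from_matrix(np.array(R)) for j,_,R,_ in D]
    e=max(np.degrees((Ts[0].inv()*t).magnitude()) for t in Ts); best.append((e,s4,s5,s6,np.round(Ts[0].as_matrix(),2).tolist()))
for b in sorted(best)[:3]: print(b)
E
python3 kin.py
```

```text
[ 17.24 -11.13 -60.9   82.83  -9.13  -1.74]
(np.float64(0.43745686063917405), -1, -1, -1, [[-0.0, 0.0, 1.0], [-1.0, -0.0, -0.0], [0.0, -1.0, 0.0]])
(np.float64(26.123274046334526), -1, -1, 1, [[-0.0, 0.0, 1.0], [-0.87, 0.49, -0.0], [-0.49, -0.87, 0.0]])
(np.float64(119.06881937427825), -1, 1, -1, [[-0.17, -0.66, -0.73], [-0.89, 0.43, -0.17], [0.43, 0.62, -0.66]])
```

```bash
cat > fk.py <<'E'
import numpy as np
from scipy.spatial.transform import Rotation as Ro
from scipy.optimize import least_squares
LO=np.array([-179.8,-69.2,-61.2,-181.2,-171.1,-177.4]);HI=np.array([179.8,118.1,80.6,117.6,-9.2,177.4])
T=Ro.from_matrix([[0,0,1],[-1,0,0],[0,-1,0]])
E=lambda a,x:Ro.from_euler(a,x,degrees=True)
def fk(j,L):
    d1,a1,a2,a3,d4,d6=L
    A=E('Z',j[0]);B=A*E('Y',j[1]);C=A*E('Y',j[1]-j[2]);W=C*E('X',-j[3])*E('Y',-j[4])*E('X',-j[5])
    wc=A.apply([a1,0,d1])+B.apply([0,0,a2])+C.apply([d4,0,a3])
    return wc+W.apply([d6,0,0]),(W*T).as_matrix(),wc
def ik(p,R,L,n=40,seed=0,j0=None):
    rng=np.random.default_rng(seed); out=[]
    def f(j):
        q,Q,_=fk(j,L); return np.r_[(q-p)*10,Ro.from_matrix(Q.T@R).as_rotvec()*3]
    for k in range(n):
        x0=rng.uniform(LO,HI) if j0 is None or k else np.clip(j0,LO+.1,HI-.1)
        s=least_squares(f,x0,bounds=(LO,HI),x_scale=30,max_nfev=60)
        if s.cost<1e-6 and not any(np.abs(s.x-o).max()<2 for o in out): out.append(s.x)
    return out
E
python3 - <<'E'
from fk import *
exec(open('kin.py').read().split("print")[0])
f=lambda L:np.concatenate([w*(fk(j,L)[0]-p)*1000 for j,p,_,w in D]+[(L-np.array([.4,.05,.4,.02,.4,.3]))*3])
s=least_squares(f,[.4,0,.4,0,.4,.3]); print(np.round(s.x,4)); print(np.round(s.fun,2))
np.save('L.npy',s.x)
E
```

```text
[ 0.6707  0.2092  0.3569 -0.2258  0.3698  0.4319]
[-1.5973e+02  6.4400e+00  6.6000e-01  3.3000e-01 -1.4900e+00 -6.7700e+00
  3.4000e-01  3.1000e-01  1.3700e+00  8.1000e-01  4.8000e-01 -1.3000e-01
 -7.4000e-01 -9.0000e-02  4.0000e-01]
```

```bash
sed -i 's/d1,a1,a2,a3,d4,d6=L/d1,a1,a2,a3,d4,d6,l=L/; s/C.apply(\[d4,0,a3\])/C.apply([d4,l,a3])/' fk.py
python3 - <<'E'
from fk import *
exec(open('kin.py').read().split("print")[0])
f=lambda L:np.concatenate([w*(fk(j,L)[0]-p)*1000 for j,p,_,w in D]+[(L-np.array([.4,.05,.4,.02,.4,.25,-.16]))*3])
s=least_squares(f,[.4,0,.4,0,.4,.25,-.16]); print(np.round(s.x,4)); print(np.round(s.fun,2))
np.save('L.npy',s.x)
E
```

```text
[-1.2081  0.3919  0.8822  0.586  -0.36    0.0628 -0.1154]
[-44.46   1.79   1.07 -41.87   2.19 -11.1   17.33 -54.38   2.27  -4.82
   1.03   1.45   1.7   -2.28  -0.56   0.13]
```

```bash
sed -i 's/d6,l=L/d6,bx,by=L/; s/C.apply(\[d4,l,a3\])/C.apply([d4,0,a3])+[bx,by,0]/' fk.py
python3 - <<'E'
from fk import *
exec(open('kin.py').read().split("print")[0])
f=lambda L:np.concatenate([w*(fk(j,L)[0]-p)*1000 for j,p,_,w in D]+[(L-np.array([.3,.0,.3,.02,.3,.2,.16,0]))*3])
s=least_squares(f,[.3,0,.3,0,.3,.2,.16,0]); print(np.round(s.x,4)); print(np.round(s.fun,2))
np.save('L.npy',s.x)
E
```

```text
[ 0.6282  0.3112  0.2813 -0.3616  0.3232  0.2093  0.1595  0.0133]
[ -1.02   0.08   1.54   1.07  -3.39 -15.93   0.7    0.94   3.24   0.98
   0.93  -0.06  -1.14   0.07   0.03  -0.     0.04]
```

Request:
jog_arm --plan "0 0 0 0 -0.6 0 -1;0 0 0 0 -0.6 0 -1;0 0 0 0 -0.6 0 -1;0 0 0 0 -0.6 0 -1;0 0 0 0 -0.6 0 -1;0 0 0 0 -0.6 0 -1;0 0 0 0 -0.6 0 -1;0 0 0 0 -0.6 0 -1;0 0 0 0 0 0 -1;0 0 0 0 0 0 -1"

```text
time_s: 4.1
tcp_pos: [0.4891, 0.0658, 0.2744]
ee_rot: [[0.98, 0.058, 0.192], [0.064, -0.998, -0.024], [0.19, 0.035, -0.981]]
wrist_force: [-0.2, 0.4, -0.4]
gripper_width: 0.999
gripper_force: 0.0
```

```bash
cat >> h.py <<'E'
import json
def log():
    s=r.sense(); open('log.jsonl','a').write(json.dumps([list(map(float,s['joints'])),list(map(float,s['tcp_pos'])),np.array(s['ee_rot']).tolist()])+"\n"); print(np.round(s['joints'],1),np.round(s['tcp_pos'],3),np.round(s['ee_rot'],2).tolist())
E
python3 -c "
from h import *;log()"
```

```text
[ 30.9   1.2 -22.7   8.1 -57.5  58.8] [0.489 0.066 0.274] [[0.98, 0.06, 0.19], [0.06, -1.0, -0.02], [0.19, 0.04, -0.98]]
```

Request:
jog_arm --plan "0.5 1 0 0 0 0 -1;0.5 1 0 0 0 0 -1;0.5 1 0 0 0 0 -1;0.5 1 0 0 0 0 -1;0.5 1 0 0 0 0 -1;0.5 1 0 0 0 0 -1;0.5 1 0 0 0 0 -1;0.5 1 0 0 0 0 -1;0.5 1 0 0 0 0 -1;0 0 0 0 0 0 -1"

```text
time_s: 5.1
tcp_pos: [0.6124, -0.1539, 0.3037]
ee_rot: [[0.98, 0.056, 0.192], [0.062, -0.998, -0.026], [0.19, 0.037, -0.981]]
wrist_force: [-0.3, -0.6, 0.5]
gripper_width: 1.001
gripper_force: 0.0
```

```bash
python3 -c "
from h import *;log()"
```

```text
[  1.4  14.4  -0.5   1.9 -64.1  91.3] [ 0.612 -0.154  0.304] [[0.98, 0.06, 0.19], [0.06, -1.0, -0.03], [0.19, 0.04, -0.98]]
```

Request:
jog_arm --plan "0.5 0 -1 0 0.5 0 -1;0.5 0 -1 0 0.5 0 -1;0.5 0 -1 0 0.5 0 -1;0.5 0 -1 0 0.5 0 -1;0.5 0 -1 0 0.5 0 -1;0.5 0 0 0 0.5 0 -1;0.5 0 0 0 0.5 0 -1;0.5 0 0 0 0.5 0 -1;0.5 0 0 0 0.5 0 -1;0 0 0 0 0 0 -1"

```text
time_s: 6.1
tcp_pos: [0.6681, -0.1413, 0.4712]
ee_rot: [[0.68, 0.06, 0.73], [0.067, -0.998, 0.019], [0.73, 0.036, -0.683]]
wrist_force: [0.1, -0.2, -0.2]
gripper_width: 1.001
gripper_force: 0.0
```

```bash
python3 -c "
from h import *;log()"; python3 - <<'E'
from fk import *
import json
D=[json.loads(l) for l in open('log.jsonl')]
for j,p,R in D: print(np.round(fk(j,np.load('L.npy'))[0]-p,3), np.abs(fk(j,np.load('L.npy'))[1]-R).max().round(3))
E
```

```text
[  1.6   2.1  -4.1   0.1 -36.9  92.6] [ 0.668 -0.141  0.471] [[0.68, 0.06, 0.73], [0.07, -1.0, 0.02], [0.73, 0.04, -0.68]]
[ 0.111  0.182 -0.032] 0.0
[ 0.188  0.177 -0.041] 0.0
[ 0.248  0.176 -0.099] 0.0
```

```bash
sed -i 's/d6,bx,by=L/d6,l,u=L/; s/C.apply(\[d4,0,a3\])+\[bx,by,0\]/C.apply([d4,l,a3])/' fk.py
sed -i 's/B.apply(\[0,0,a2\])/B.apply([u,0,a2])/' fk.py
cat > fit.py <<'E'
from fk import *
import json
D=[json.loads(l) for l in open('log.jsonl')]
D+=[([87.697,22.042,.453,0,-68.411,-14.817],[.184,.597,.223],0),([17.24,-11.13,-60.9,82.83,-9.13,-1.74],[.474,.0757,.2603],0)]
pr=np.array([.4,.05,.4,.02,.4,.2,-.16,0])
f=lambda L:np.concatenate([(fk(j,L)[0]-p)*1000 for j,p,_ in D]+[(L-pr)*2])
s=min((least_squares(f,pr+np.random.default_rng(k).normal(0,.15,8)) for k in range(10)),key=lambda s:s.cost)
print(np.round(s.x,4)); print(np.round(s.fun[:-8].reshape(-1,3),1)); np.save('L.npy',s.x)
E
python3 fit.py
```

```text
[ 0.1377  0.0536  0.4864  0.0694  0.2635  0.2915 -0.1324  0.1025]
[[   8.5   37.2   18.3]
 [  -6.8   27.6   -7.1]
 [  -8.6   27.2   -9.2]
 [ -27.5   -1.1    3.3]
 [  22.8 -108.2   -5.3]]
```

```bash
sed -i "s/C.apply(\[d4,l,a3\])/C.apply([d4,0,a3])+(C*E('X',-j[3])).apply([0,l,0])/" fk.py; python3 fit.py
```

```text
[ 0.1619  0.001   0.564  -0.0006  0.4218  0.3063 -0.1598 -0.0008]
[[-0.  -0.   0. ]
 [-0.1 -0.   0.2]
 [ 0.1 -0.  -0.1]
 [-0.   0.1 -0.1]
 [-0.   0.   0. ]]
```

```bash
cat > srch.py <<'E'
from fk import *
from h import Rp
L=np.load('L.npy'); g=np.array([.5388,.0578,.082]); jc=np.array([1.6,2.1,-4.1,.1,-36.9,92.6])
for p in(30,40,50,60):
  for az in range(-90,120,15):
    for fl in(0,1):
      R=Rp(az,p,fl)
      for s in ik(g+.019*R[:,2],R,L,n=8):
        pre=ik(g+(.019-.12)*R[:,2],R,L,n=1,j0=s)
        if pre and np.abs(pre[0]-s).max()<90:
            wc=fk(s,L)[2]; print(p,az,fl,np.round(s),'pre',np.round(pre[0]),'wc',np.round(wc,2))
E
time python3 srch.py
```

```text
30 -90 0 [ 40.  41. -30.  44. -73. 105.] pre [ 48.  40. -18.  35. -85. 111.] wc [0.54 0.31 0.23]
30 -90 1 [ 40.  41. -30.  44. -73. -75.] pre [ 48.  40. -18.  35. -85. -69.] wc [0.54 0.31 0.23]
30 -75 0 [ 40.  37. -42.  59. -65. 101.] pre [ 53.  34. -32.  45. -76. 109.] wc [0.47 0.3  0.23]
30 -75 1 [ 40.  37. -42.  59. -65. -79.] pre [ 53.  34. -32.  45. -76. -71.] wc [0.47 0.3  0.23]
30 -60 0 [ 36.  33. -53.  82. -61.  95.] pre [ 54.  28. -47.  59. -67. 105.] wc [0.41 0.27 0.23]
30 -60 1 [ 36.  33. -53.  82. -61. -85.] pre [ 54.  28. -47.  59. -67. -75.] wc [0.41 0.27 0.23]
30 -45 0 [ 26.  30. -61. 110. -60.  89.] pre [ 50.  22. -61.  81. -61.  98.] wc [0.36 0.23 0.23]
30 -45 1 [ 26.  30. -61. 110. -60. -91.] pre [ 50.  22. -61.  81. -61. -82.] wc [0.36 0.23 0.23]
30 15 0 [ -23.   27.  -45. -133.  -47.   75.] pre [ -28.    9.  -48. -114.  -40.   55.] wc [ 0.3  -0.01  0.23]
30 15 1 [ -23.   27.  -45. -133.  -47. -105.] pre [ -28.    9.  -48. -114.  -40. -125.] wc [ 0.3  -0.01  0.23]
30 30 0 [ -21.   26.  -34. -109.  -45.   58.] pre [-29.  12. -39. -93. -48.  43.] wc [ 0.32 -0.07  0.2
[... 6546 characters left out ...]
34. -50. -12.] wc [ 0.47 -0.07  0.33]
60 60 1 [  7.  21. -19. -41. -38. 174.] pre [  2.  11. -18. -34. -50. 168.] wc [ 0.47 -0.07  0.33]
60 75 0 [  5.  24. -15. -40. -47.   7.] pre [ -1.  16. -11. -34. -60.   2.] wc [ 0.5  -0.08  0.33]
60 90 0 [  4.  27. -11. -37. -56.  18.] pre [ -1.  20.  -5. -32. -69.  14.] wc [ 0.54 -0.09  0.33]
60 90 1 [   4.   27.  -11.  -37.  -56. -162.] pre [  -1.   20.   -5.  -32.  -69. -166.] wc [ 0.54 -0.09  0.33]
60 105 0 [  5.  30.  -7. -33. -64.  28.] pre [ -0.  25.   1. -30. -77.  24.] wc [ 0.58 -0.08  0.33]
60 105 1 [   5.   30.   -7.  -33.  -64. -152.] pre [  -0.   25.    1.  -30.  -77. -156.] wc [ 0.58 -0.08  0.33]
real	1m20.072s
user	1m20.160s
sys	0m0.170s
```

```bash
cat > srch2.py <<'E'
from fk import *
from h import Rp
L=np.load('L.npy'); g=np.array([.5388,.0578,.082]); Rg=Rp(50,30); zb=Rg.T@[0,0,1]
j0=ik(g+.019*Rg[:,2],Rg,L,n=1,j0=[-18,29,-23,-86,-54,46]);print('grasp',np.round(j0,1)); j0=j0[0]
B=np.array([.607,-.254,0])
for h in range(-60,100,20):
  for p2 in(0,10,20,30):
    for ph in(150,180):
      gp=B+[0,0,.21]; R=Rp(h,p2)@Ro.from_euler('z',ph,degrees=True).as_matrix()
      R0=Rp(h,p2); a=ik(gp+.019*R0[:,2],R0,L,n=1,j0=j0)
      s=ik(gp+.019*R[:,2],R,L,n=1,j0=(a[0] if a else j0)-[0,0,0,0,0,ph])
      if a and s: print(h,p2,ph,'tilt',np.round(np.degrees(np.arccos((R@zb)[2]))),'mouth',np.round(R@zb,2),np.round(a[0]),np.round(s[0]),'wc',np.round(fk(s[0],L)[2],2))
E
python3 srch2.py
```

```text
grasp [[-17.9  28.6 -23.7 -86.6 -53.5  45.2]]
-20 0 150 tilt 139.0 mouth [-0.62 -0.24 -0.75] [ -47.   33.  -42. -152.  -76.   83.] [ -47.   33.  -42. -152.  -76.  -67.] wc [ 0.34 -0.16  0.21]
-20 0 180 tilt 150.0 mouth [-0.47  0.17 -0.87] [ -47.   33.  -42. -152.  -76.   83.] [ -47.   33.  -42. -152.  -76.  -97.] wc [ 0.34 -0.16  0.21]
-20 10 150 tilt 131.0 mouth [-0.73 -0.19 -0.65] [ -46.   25.  -39. -149.  -57.   76.] [ -46.   25.  -39. -149.  -57.  -74.] wc [ 0.34 -0.16  0.26]
-20 10 180 tilt 140.0 mouth [-0.6   0.22 -0.77] [ -46.   25.  -39. -149.  -57.   76.] [ -46.   25.  -39. -149.  -57. -104.] wc [ 0.34 -0.16  0.26]
-20 20 150 tilt 122.0 mouth [-0.83 -0.16 -0.53] [ -43.   18.  -32. -140.  -35.   64.] [ -43.   18.  -32. -140.  -35.  -86.] wc [ 0.35 -0.16  0.31]
-20 20 180 tilt 130.0 mouth [-0.72  0.26 -0.64] [ -43.   18.  -32. -140.  -35.   64.] [ -43.   18.  -32. -140.  -35. -116.] wc [ 0.35 -0.16  0.31]
0 0 150 tilt 139.0 mouth [-0.5  -0.43 -0.75] [ -51.   32.  -28. -125.  -72.   65.] [ -51.   32.  -28. -125.  -72.  -85.] wc [ 0.32 -0.25  0.21]
0 0 180 tilt 150.0 mouth [-0.5
[... 4815 characters left out ...]
0.11 -0.63 -0.77] [ -39.   48.   29.  -69. -114.   26.] [ -39.   48.   29.  -69. -114. -154.] wc [ 0.56 -0.53  0.26]
80 20 150 tilt 122.0 mouth [ 0.3  -0.79 -0.53] [ -37.   45.   28.  -62. -108.   26.] [ -37.   45.   28.  -62. -108. -124.] wc [ 0.56 -0.52  0.31]
80 20 180 tilt 130.0 mouth [-0.13 -0.75 -0.64] [ -37.   45.   28.  -62. -108.   26.] [ -37.   45.   28.  -62. -108. -154.] wc [ 0.56 -0.52  0.31]
80 30 150 tilt 114.0 mouth [ 0.29 -0.87 -0.4 ] [ -34.   41.   26.  -54. -103.   25.] [ -34.   41.   26.  -54. -103. -125.] wc [ 0.56 -0.5   0.35]
80 30 180 tilt 120.0 mouth [-0.15 -0.85 -0.5 ] [ -34.   41.   26.  -54. -103.   25.] [ -34.   41.   26.  -54. -103. -155.] wc [ 0.56 -0.5   0.35]
```

```bash
python3 - <<'E'
from h import *
plan(np.array([.5388,.0578,.082]),Rp(50,30),back=.12)
from fk import *
L=np.load('L.npy')
s=r.sense(); R0=Ro.from_matrix(np.array(s['ee_rot']));R1=Rp(50,30);rv=(R0.inv()*Ro.from_matrix(R1)).as_rotvec()
t1=np.array([.5388,.0578,.082])-.101*R1[:,2]
j=s['joints'];p=np.array(s['tcp_pos'])
for nm,pm in(('turn in place',p),('mid',np.array([.47,-.05,.40]))):
  j=s['joints']
  for a in np.linspace(.2,1,5):
    q=ik(p+(pm-p)*a,(R0*Ro.from_rotvec(rv*a)).as_matrix(),L,n=1,j0=j); print(nm,a,np.round(q)); j=q[0] if q else j
for a in np.linspace(.2,1,5):
    q=ik(pm+(t1-pm)*a,R1,L,n=1,j0=j); print(a,np.round(q)); j=q[0] if q else j
E
```

```text
t 6.1 tcp [ 0.668 -0.141  0.471] j [  2.   2.  -4.   0. -37.  93.] w 1.001 f 0.0 F [ 0.1 -0.2 -0.2]
 turn total [ 2.21 -6.48 18.04]  shift (old axes) [-14.58  -6.2    3.93]  shift (new axes) [12.09  9.08  6.15] world [-0.186  0.132 -0.339]
turn in place 0.2 [[ -2.   7.   9.  -9. -55.  73.]]
turn in place 0.4 [[ -8.  12.  21. -21. -71.  52.]]
turn in place 0.6000000000000001 [[-15.  15.  28. -33. -81.  30.]]
turn in place 0.8 [[-21.  17.  29. -46. -85.   8.]]
turn in place 1.0 [[-27.  17.  25. -58. -83. -14.]]
mid 0.2 [[  0.   2.   2.  -8. -52.  70.]]
mid 0.4 [[ -5.   2.   6. -20. -64.  51.]]
mid 0.6000000000000001 [[-12.   2.   6. -34. -72.  33.]]
mid 0.8 [[-20.   0.   1. -47. -77.  15.]]
mid 1.0 [[-29.  -3.  -7. -60. -78.  -2.]]
0.2 [[-28.  -0. -12. -62. -74.   5.]]
0.4 [[-28.   3. -17. -64. -70.  12.]]
0.6000000000000001 [[-27.   8. -20. -67. -66.  20.]]
0.8 [[-28.  13. -23. -71. -63.  29.]]
1.0 [[-28.  19. -26. -75. -61.  38.]]
```

Request:
jog_arm --plan "0 0 0 0.11 -0.32 0.9 -1;0 0 0 0.11 -0.32 0.9 -1;0 0 0 0.11 -0.32 0.9 -1;0 0 0 0.11 -0.32 0.9 -1;0 0 0 0.11 -0.32 0.9 -1;0 0 0 0.11 -0.32 0.9 -1;0 0 0 0.11 -0.32 0.9 -1;0 0 0 0.11 -0.32 0.9 -1;0 0 0 0.11 -0.32 0.9 -1;0 0 0 0.11 -0.32 0.9 -1"

```text
time_s: 7.1
tcp_pos: [0.6692, -0.1413, 0.4715]
ee_rot: [[0.509, -0.719, 0.473], [-0.857, -0.373, 0.354], [-0.078, -0.586, -0.807]]
wrist_force: [0.1, 0.1, -0.6]
gripper_width: 1.002
gripper_force: 0.0
```

Request:
jog_arm --plan "0 0 0 0.11 -0.32 0.9 -1;0 0 0 0.11 -0.32 0.9 -1;0 0 0 0.11 -0.32 0.9 -1;0 0 0 0.11 -0.32 0.9 -1;0 0 0 0.11 -0.32 0.9 -1;0 0 0 0.11 -0.32 0.9 -1;0 0 0 0.11 -0.32 0.9 -1;0 0 0 0.11 -0.32 0.9 -1;0 0 0 0.11 -0.32 0.9 -1;0 0 0 0.11 -0.32 0.9 -1"

```text
time_s: 8.1
tcp_pos: [0.6692, -0.1415, 0.4712]
ee_rot: [[-0.322, -0.765, 0.558], [-0.388, 0.644, 0.659], [-0.864, -0.004, -0.504]]
wrist_force: [-0.0, 0.2, -0.5]
gripper_width: 1.002
gripper_force: 0.0
```

Request:
jog_arm --plan "0.9 0.7 0.4 0 0 0 -1;0.9 0.7 0.4 0 0 0 -1;0.9 0.7 0.4 0 0 0 -1;0.9 0.7 0.4 0 0 0 -1;0.9 0.7 0.4 0 0 0 -1;0.9 0.7 0.4 0 0 0 -1;0.9 0.7 0.4 0 0 0 -1;0.9 0.7 0.4 0 0 0 -1;0.9 0.7 0.4 0 0 0 -1;0.9 0.7 0.4 0 0 0 -1"

```text
time_s: 9.1
tcp_pos: [0.5188, -0.0508, 0.2246]
ee_rot: [[-0.317, -0.767, 0.558], [-0.393, 0.642, 0.659], [-0.863, -0.01, -0.505]]
wrist_force: [0.9, 0.2, -0.7]
gripper_width: 1.003
gripper_force: 0.0
```

```bash
python3 - <<'E'
from h import *
plan(np.array([.5388,.0578,.082]),Rp(50,30),back=.12)
E
```

```text
t 9.1 tcp [ 0.519 -0.051  0.225] j [-28.  13. -16. -67. -66.  21.] w 1.003 f 0.0 F [ 0.9  0.2 -0.7]
 turn total [-0.03 -0.04  0.07]  shift (old axes) [2.99 2.21 2.15]  shift (new axes) [3.02 2.18 2.14] world [-0.036  0.042 -0.092]
```

Request:
jog_arm --plan "0.6 0.44 0.4 0 0 0.07 -1;0.6 0.44 0.4 0 0 0 -1;0.6 0.44 0.4 0 0 0 -1;0.6 0.44 0.4 0 0 0 -1;0.6 0.44 0.4 0 0 0 -1;0 0 0 0 0 0 -1;0 0 0 0 0 0 -1;0 0 0 0 0 0 -1;0 0 0 0 0 0 -1;0 0 0 0 0 0 -1"

```text
time_s: 10.1
tcp_pos: [0.4822, -0.0129, 0.1356]
ee_rot: [[-0.324, -0.763, 0.56], [-0.387, 0.647, 0.657], [-0.863, -0.003, -0.505]]
wrist_force: [0.6, -0.7, -0.4]
gripper_width: 1.005
gripper_force: 0.0
```

```bash
python3 - <<'E'
from h import *
plan(np.array([.5388,.0578,.082]),Rp(50,30))
p,d,W=cloud("wrist"); cv2.imwrite("pics/w1.png",p[:,:,::-1])
p,d,W=cloud("top"); m=sel(W,.09,.106,.54,.058,.05); print(circ(W[m][:,:2]))
E
```

```text
t 10.1 tcp [ 0.482 -0.013  0.136] j [-28.  19. -26. -75. -61.  37.] w 1.005 f 0.0 F [ 0.6 -0.7 -0.4]
 turn total [-0.04 -0.04  0.  ]  shift (old axes) [0.02 0.11 4.97]  shift (new axes) [0.05 0.08 4.97] world [ 0.067  0.083 -0.063]
(array([0.538 , 0.0571, 0.0329]), 295, np.float64(0.0013))
```

View pics/w1.png

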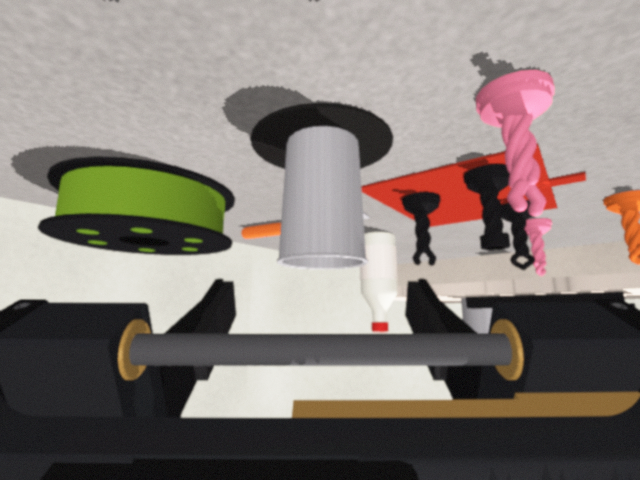

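The wrist view (upside down) shows the beaker centred at px x≈322 between the fingers. The body is wide along the closing axis, and nothing stands in the approach.

Request:
jog_arm --plan "0 0 0.5 0 0 0 -1;0 0 0.5 0 0 0 -1;0 0.05 0.5 0 0 0 -1;0 0.05 0.5 0 0 0 -1;0 0 0.5 0 0 0 -1;0 0 0.5 0 0 0 -1;0 0 0.5 0 0 0 -1;0 0 0.5 0 0 0 -1;0 0 0.5 0 0 0 -1;0 0 0.45 0 0 0 -1"

```text
time_s: 11.2
tcp_pos: [0.5496, 0.0711, 0.0718]
ee_rot: [[-0.326, -0.763, 0.559], [-0.386, 0.647, 0.658], [-0.863, -0.001, -0.505]]
wrist_force: [0.0, 0.3, 0.3]
gripper_width: 1.0
gripper_force: 0.0
```

Request:
jog_arm --plan "0 0 0 0 0 0 1;0 0 0 0 0 0 1;0 0 0 0 0 0 1;0 0 0 0 0 0 1;0 0 0 0 0 0 1;0 0 0 0 0 0 1;0 0 0 0 0 0 1;0 0 0 0 0 0 1;0 0 0 0 0 0 1;0 0 0 0 0 0 1"

```text
time_s: 12.2
tcp_pos: [0.5496, 0.0701, 0.0728]
ee_rot: [[-0.325, -0.762, 0.56], [-0.386, 0.647, 0.657], [-0.864, -0.003, -0.504]]
wrist_force: [1.2, -1.7, 2.8]
gripper_width: 0.761
gripper_force: 29.8
```

```bash
python3 - <<'E'
from h import *
plan(np.array([.5388,.0578,.082]),Rp(50,30))
E
```

```text
t 12.2 tcp [0.55  0.07  0.073] j [-18.  28. -24. -87. -53.  45.] w 0.761 f 29.8 F [ 1.2 -1.7  2.8]
 turn total [-0.05 -0.04 -0.  ]  shift (old axes) [0.01 0.01 0.01]  shift (new axes) [0.01 0.01 0.01] world [-0.  0. -0.]
```

Request:
jog_arm --plan "-0.3 0 -0.17 0 0 0 1;-0.7 0 -0.41 0 0 0 1;-0.7 0 -0.41 0 0 0 1;-0.7 0 -0.41 0 0 0 1;-0.7 0 -0.41 0 0 0 1;-0.7 0 -0.41 0 0 0 1;-0.7 0 -0.41 0 0 0 1;-0.7 0 -0.41 0 0 0 1;-0.7 0 -0.41 0 0 0 1;-0.6 0 -0.35 0 0 0 1"

```text
time_s: 13.2
tcp_pos: [0.547, 0.0712, 0.2605]
ee_rot: [[-0.328, -0.764, 0.557], [-0.387, 0.646, 0.658], [-0.862, 0.0, -0.507]]
wrist_force: [0.1, -0.4, -1.4]
gripper_width: 0.762
gripper_force: 29.9
```

Request:
jog_arm --plan "0.18 -0.46 -0.31 0 0 0 1;0.18 -0.46 -0.31 0 0 0 1;0.18 -0.46 -0.31 0 0 0 1;0.18 -0.46 -0.31 0 0 0 1;0.18 -0.46 -0.31 0 0 0 1;0.18 -0.46 -0.31 0 0 0 1;0.18 -0.46 -0.31 0 0 0 1;0.18 -0.46 -0.31 0 0 0 1;0.18 -0.46 -0.31 0 0 0 1;0.18 -0.46 -0.31 0 0 0 1"

```text
time_s: 14.2
tcp_pos: [0.5788, -0.0734, 0.261]
ee_rot: [[-0.326, -0.762, 0.559], [-0.386, 0.647, 0.658], [-0.863, -0.001, -0.505]]
wrist_force: [0.7, 0.1, -2.7]
gripper_width: 0.761
gripper_force: 29.9
```

Request:
jog_arm --plan "0.18 -0.46 -0.31 0 0 0 1;0.18 -0.46 -0.31 0 0 0 1;0.18 -0.46 -0.31 0 0 0 1;0.18 -0.46 -0.31 0 0 0 1;0.18 -0.46 -0.31 0 0 0 1;0.18 -0.46 -0.31 0 0 0 1;0.18 -0.46 -0.31 0 0 0 1;0.18 -0.46 -0.31 0 0 0 1;0.18 -0.46 -0.31 0 0 0 1;0.1 -0.3 -0.2 0 0 0 1"

```text
time_s: 15.2
tcp_pos: [0.6077, -0.2112, 0.2616]
ee_rot: [[-0.326, -0.762, 0.559], [-0.386, 0.647, 0.657], [-0.863, -0.001, -0.505]]
wrist_force: [-0.6, 1.0, -2.8]
gripper_width: 0.762
gripper_force: 29.9
```

```bash
python3 - <<'E'
from h import *
R=Rp(50,30)@Ro.from_euler('z',64,degrees=True).as_matrix()
plan(np.array([.598,-.226,.27]),R); print(R.T@[0,0,-.05]/.025)
p,d,W=cloud("side"); cv2.imwrite("pics/s1.png",p[:,:,::-1])
E
```

```text
t 15.2 tcp [ 0.608 -0.211  0.262] j [-36.  24.   7. -62. -78.  13.] w 0.762 f 29.9 F [-0.6  1.  -2.8]
 turn total [-0.06 -0.01  7.99]  shift (old axes) [ 0.06 -0.08 -0.02]  shift (new axes) [-0.05 -0.09 -0.02] world [ 0.001 -0.002 -0.001]
[ 0.7592811  -1.55675695  1.        ]
```

View pics/s1.png

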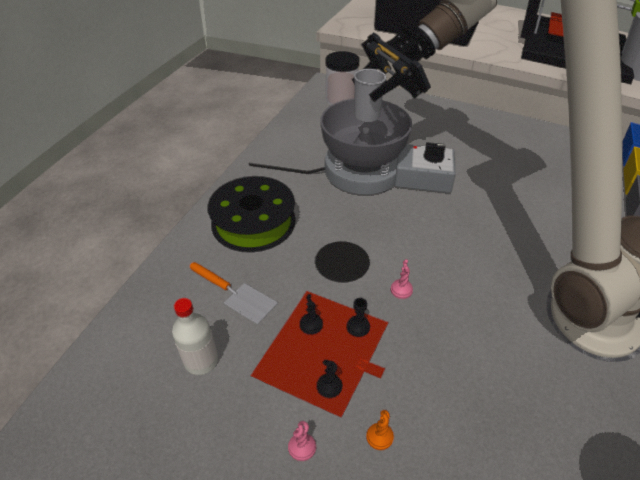

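Request:
jog_arm --plan "0 0 0 0 0 0.7 1;0 0 0 0 0 1 1;0 0 0 0 0 1 1;0 0 0 0 0 1 1;0 0 0 0 0 1 1;0 0 0 0 0 1 1;0 0 0 0 0 1 1;0 0 0 0 0 1 1;0 0 0 0 0 0.3 1;0 0 0 0 0 0 1"

```text
time_s: 16.25
tcp_pos: [0.6074, -0.2095, 0.2621]
ee_rot: [[-0.828, -0.042, 0.559], [0.412, 0.63, 0.658], [-0.38, 0.775, -0.505]]
wrist_force: [0.1, -0.5, -2.7]
gripper_width: 0.765
gripper_force: 29.9
```

Request:
jog_arm --plan "0.12 -0.25 0.16 0 0 0 1;0.12 -0.25 0.16 0 0 0 1;0.12 -0.25 0.16 0 0 0 1;0.12 -0.25 0.16 0 0 0 1;0.12 -0.25 0.16 0 0 0 1;0 0 0 0 0 0.3 1;0 0 0 0 0 0.3 1;0 0 0 0 0 0.3 1;0 0 0 0 0 0.3 1;0 0 0 0 0 0.3 1"

```text
time_s: 17.25
tcp_pos: [0.6075, -0.2101, 0.2212]
ee_rot: [[-0.818, 0.133, 0.559], [0.535, 0.53, 0.658], [-0.209, 0.838, -0.505]]
wrist_force: [0.5, -0.1, -2.9]
gripper_width: 0.765
gripper_force: 29.9
```

Request:
jog_arm --plan "0 0 0 0 0 0.4 1;0 0 0 0 0 0.4 1;0 0 0 0 0 0.4 1;0 0 0 0 0 0.4 1;0 0 0 0 0 0.4 1;0 0 0 0 0 0.4 1;0 0 0 0 0 0.4 1;0 0 0 0 0 0.4 1;0 0 0 0 0 0.4 1;0 0 0 0 0 0.4 1"

```text
time_s: 18.25
tcp_pos: [0.6074, -0.2101, 0.2212]
ee_rot: [[-0.623, 0.547, 0.559], [0.735, 0.165, 0.658], [0.267, 0.821, -0.505]]
wrist_force: [-0.2, 0.4, -2.8]
gripper_width: 0.769
gripper_force: 29.9
```

```bash
python3 - <<'E'
from h import *
R=Rp(50,30)@Ro.from_euler('z',170,degrees=True).as_matrix()
plan(np.array([.598,-.226,.23]),R)
p,d,W=cloud("top"); cv2.imwrite("pics/t2.png",cv2.resize(p[100:340,400:640,::-1],None,fx=2,fy=2))
E
```

```text
t 18.25 tcp [ 0.607 -0.21   0.221] j [-36.  27.   5. -63. -76. -91.] w 0.769 f 29.9 F [-0.2  0.4 -2.8]
 turn total [0.   0.06 7.72]  shift (old axes) [-0.13 -0.02 -0.05]  shift (new axes) [-0.08  0.11 -0.05] world [ 0.001 -0.003 -0.001]
```

View pics/t2.png

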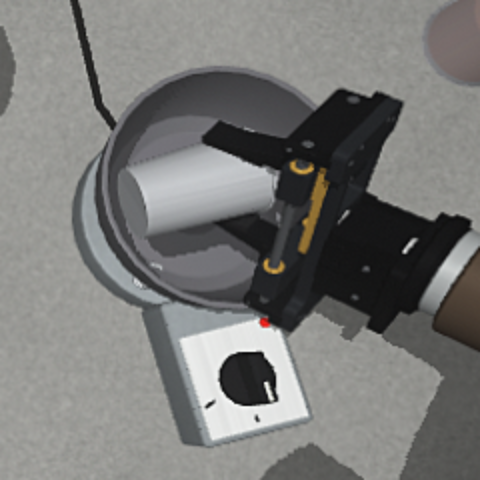

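The beaker is over the bowl with its bottom to the left, near (150,200) in the crop. No nuggets are out yet, so I'll keep tipping.

Request:
jog_arm --plan "0 0 0 0 0 0.5 1;0 0 0 0 0 0.5 1;0 0 0 0 0 0.5 1;0 0 0 0 0 0.5 1;0 0 0 0 0 0.5 1;0 0 0 0 0 0.5 1;0 0 0 0 0 0.5 1;0 0 0 0 0 0.5 1;0 0 0 0 0 0.5 1;0 0 0 0 0 0.5 1"

```text
time_s: 19.3
tcp_pos: [0.6076, -0.2101, 0.2217]
ee_rot: [[-0.127, 0.819, 0.559], [0.669, -0.345, 0.658], [0.732, 0.458, -0.505]]
wrist_force: [-0.7, 0.7, -1.7]
gripper_width: 0.764
gripper_force: 29.9
```

Request:
jog_arm --plan "0 0 0 0 0 0.5 1;0 0 0 0 0 0.5 1;0 0 0 0 0 0.5 1;0 0 0 0 0 0.5 1;0 0 0 0 0 0.5 1;0 0 0 0 0 0.2 1;0 0 0 0 0 0 1;0 0 0 0 0 0 1;0 0 0 0 0 0 1;0 0 0 0 0 0 1"

```text
time_s: 20.3
tcp_pos: [0.6075, -0.2101, 0.2218]
ee_rot: [[0.182, 0.809, 0.559], [0.497, -0.566, 0.658], [0.849, 0.158, -0.505]]
wrist_force: [-0.0, -1.1, -1.3]
gripper_width: 0.763
gripper_force: 29.9
```

```bash
python3 - <<'E'
from h import *
R=Rp(50,20)@Ro.from_euler('z',170,degrees=True).as_matrix()
plan(np.array([.598,-.226,.23]),R)
p,d,W=cloud("top"); q,d2,W2=cloud("side"); cv2.imwrite("pics/t3.png",np.hstack([cv2.resize(p[100:340,400:640,::-1],(400,400)),cv2.resize(q[40:220,280:460,::-1],(400,400))]))
E
```

```text
t 20.3 tcp [ 0.607 -0.21   0.222] j [ -36.   27.    5.  -63.  -76. -152.] w 0.763 f 29.9 F [-0.  -1.1 -1.3]
 turn total [-0.19  1.28  0.05]  shift (old axes) [ 0.03  0.13 -0.05]  shift (new axes) [ 0.03  0.13 -0.04] world [ 0.002 -0.002  0.002]
```

View pics/t3.png

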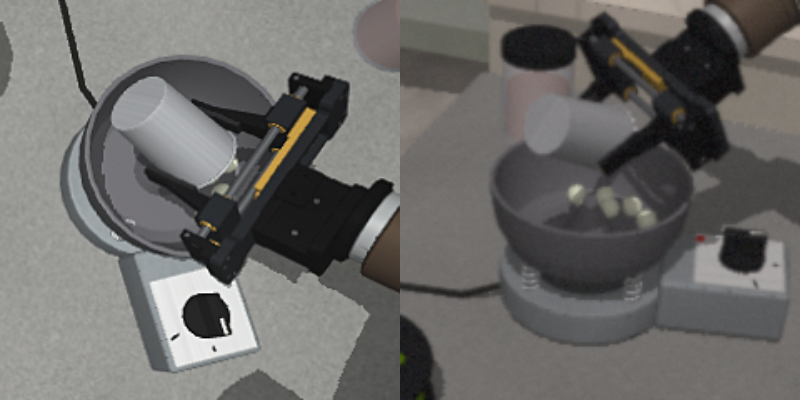

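At least four nuggets show in the bowl at about (578–645, 195–218) in the side half of the picture. I'll tip a bit more, then lift and count.

Request:
jog_arm --plan "0 0 0 0 0.4 0 1;0 0 0 0 0.4 0 1;0 0 0 0 0.4 0 1;0 0 0 0 0 0 1;0.55 0.1 -0.25 0 0 0 1;0.55 0.1 -0.25 0 0 0 1;0.55 0.1 -0.25 0 0 0 1;0.55 0.1 -0.25 0 0 0 1;0.55 0.1 -0.25 0 0 0 1;0.55 0.1 -0.25 0 0 0 1"

```text
time_s: 21.4
tcp_pos: [0.6048, -0.2145, 0.3156]
ee_rot: [[0.086, 0.809, 0.582], [0.381, -0.566, 0.731], [0.921, 0.159, -0.356]]
wrist_force: [0.1, 0.6, -2.1]
gripper_width: 0.762
gripper_force: 29.9
```

Request:
jog_arm --plan "0.4 -1 -0.2 0 0 0 1;0.4 -1 -0.2 0 0 0 1;0.4 -1 -0.2 0 0 0 1;0.4 -1 -0.2 0 0 0 1;0.4 -1 -0.2 0 0 0 1;0 0 0 0 0 0 1;0 0 0 0 0 0 1;0 0 0 0 0 0 1;0 0 0 0 0 0 1;0 0 0 0 0 0 1"

```text
time_s: 22.4
tcp_pos: [0.4941, -0.1434, 0.3483]
ee_rot: [[0.088, 0.809, 0.581], [0.379, -0.567, 0.732], [0.921, 0.156, -0.356]]
wrist_force: [0.0, 0.5, -0.7]
gripper_width: 0.765
gripper_force: 29.9
```

```bash
cat > nug.py <<'E'
from h import *
def nuggets():
    for n in("top","side"):
        p,d,W=cloud(n); h=cv2.cvtColor(p,cv2.COLOR_RGB2HSV)
        m=(sel(W,.08,.165,.607,-.254,.1)&(h[...,2]>135)).astype(np.uint8)
        N,lab,st,ce=cv2.connectedComponentsWithStats(m)
        for k in range(1,N):
            if st[k,4]>15: print(n,'px',ce[k].round(),st[k,4],np.nanmean(W[lab==k],0).round(3))
        yield p
E
python3 - <<'E'
from nug import *
R=Rp(50,30)
plan(np.array([.5388,.0578,.2]),R)
p,q=list(nuggets()); cv2.imwrite("pics/t4.png",np.hstack([cv2.resize(p[100:300,420:620,::-1],(400,400)),cv2.resize(q[40:220,280:460,::-1],(400,400))]))
E
```

```text
t 22.4 tcp [ 0.494 -0.143  0.348] j [ -42.   12.   -4.  -69.  -88. -154.] w 0.765 f 29.9 F [ 0.   0.5 -0.7]
 turn total [  1.71  -0.11 -21.15]  shift (old axes) [-2.38 -4.04  9.79]  shift (new axes) [ 1.48  3.8  10.06] world [ 0.055  0.214 -0.158]
top px [529. 193.] 512 [ 0.62  -0.313  0.1  ]
top px [507. 195.] 55 [ 0.608 -0.257  0.135]
top px [533. 215.] 117 [ 0.576 -0.317  0.101]
side px [359. 127.] 45 [ 0.64  -0.308  0.102]
side px [373. 130.] 82 [ 0.604 -0.309  0.102]
side px [387. 135.] 92 [ 0.562 -0.302  0.101]
```

View pics/t4.png

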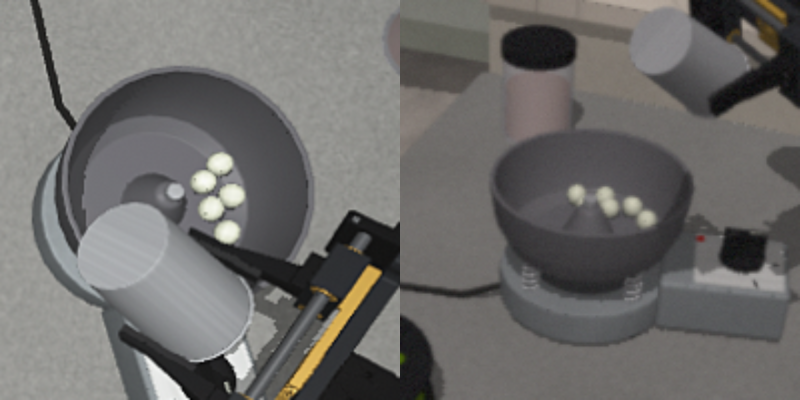

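Five nuggets are visible at about (205–232, 162–232) in the top half. The beaker may hide the sixth, so I'll move it aside and look again.

Request:
jog_arm --plan "0.38 -0.57 0.73 0 0 0 1;0.38 -0.57 0.73 0 0 0 1;0.38 -0.57 0.73 0 0 0 1;0.38 -0.57 0.73 0 0 0 1;0.38 -0.57 0.73 0 0 0 1;0.38 -0.57 0.73 0 0 0 1;0 0 0 0 0 0 1;0 0 0 0 0 0 1;0 0 0 0 0 0 1;0 0 0 0 0 0 1"

```text
time_s: 23.5
tcp_pos: [0.4934, 0.0062, 0.3487]
ee_rot: [[0.088, 0.808, 0.582], [0.38, -0.567, 0.731], [0.921, 0.157, -0.357]]
wrist_force: [-0.5, -0.6, -1.8]
gripper_width: 0.762
gripper_force: 29.9
```

```bash
python3 - <<'E'
from nug import *
R=Rp(50,30)
plan(np.array([.5388,.0578,.2]),R)
p,q=list(nuggets()); cv2.imwrite("pics/t5.png",np.hstack([cv2.resize(p[60:360,260:640,::-1],(500,400)),cv2.resize(q[40:220,280:460,::-1],(300,400))]))
E
```

```text
t 23.5 tcp [0.493 0.006 0.349] j [ -27.    2.  -15.  -72.  -74. -158.] w 0.762 f 29.9 F [-0.5 -0.6 -1.8]
 turn total [  1.71  -0.1  -21.15]  shift (old axes) [-4.66 -0.64  5.43]  shift (new axes) [ 3.78 -0.06  6.11] world [ 0.056  0.064 -0.158]
top px [529. 191.] 673 [ 0.625 -0.314  0.097]
top px [462. 199.] 25 [ 0.614 -0.191  0.082]
top px [507. 195.] 58 [ 0.608 -0.257  0.135]
top px [533. 216.] 132 [ 0.576 -0.318  0.1  ]
top px [523. 228.] 132 [ 0.552 -0.296  0.099]
side px [359. 127.] 48 [ 0.64  -0.309  0.102]
side px [373. 130.] 84 [ 0.603 -0.308  0.102]
side px [387. 135.] 94 [ 0.562 -0.302  0.101]
```

View pics/t5.png

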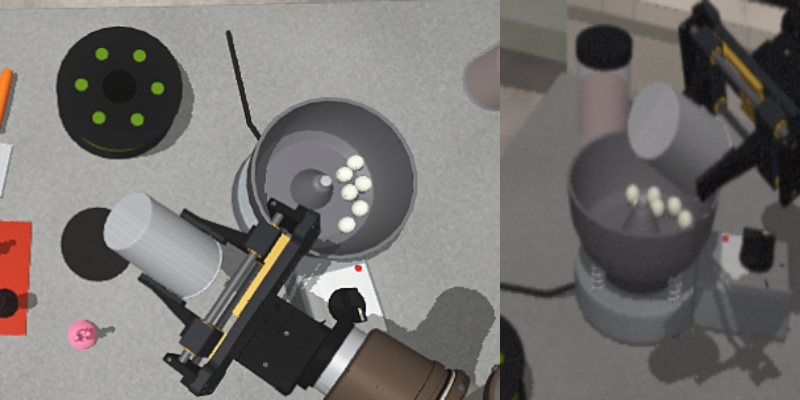

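All six nuggets are in the bowl, at about (340–365, 162–225) in the picture. Next I'll turn the beaker upright and take it back to the mat.

Request:
jog_arm --plan "0 0 0 0.08 0 -0.96 1;0 0 0 0.08 0 -0.96 1;0 0 0 0.08 0 -0.96 1;0 0 0 0.08 0 -0.96 1;0 0 0 0.08 0 -0.96 1;0 0 0 0.08 0 -0.96 1;0 0 0 0.08 0 -0.96 1;0 0 0 0.08 0 -0.96 1;0 0 0 0.08 0 -0.96 1;0 0 0 0.08 0 -0.96 1"

```text
time_s: 24.6
tcp_pos: [0.4933, 0.0065, 0.3487]
ee_rot: [[-0.804, 0.309, 0.508], [0.589, 0.304, 0.748], [0.077, 0.901, -0.427]]
wrist_force: [-0.3, 0.5, -1.3]
gripper_width: 0.762
gripper_force: 29.9
```

Request:
jog_arm --plan "0 0 0 0.08 0 -0.96 1;0 0 0 0.08 0 -0.96 1;0 0 0 0.08 0 -0.96 1;0 0 0 0.08 0 -0.96 1;0 0 0 0.08 0 -0.96 1;0 0 0 0.08 0 -0.96 1;0 0 0 0.08 0 -0.96 1;0 0 0 0.08 0 -0.96 1;0 0 0 0.08 0 -0.96 1;0 0 0 0.08 0 -0.96 1"

```text
time_s: 25.6
tcp_pos: [0.4932, 0.0067, 0.3488]
ee_rot: [[-0.517, -0.671, 0.531], [-0.209, 0.701, 0.682], [-0.83, 0.242, -0.502]]
wrist_force: [0.3, 0.4, -1.2]
gripper_width: 0.765
gripper_force: 29.9
```

Request:
jog_arm --plan "0 0 0 0.08 0 -0.96 1;0 0 0 0.08 0 -0.96 1;0.47 0 0.76 0 0 0 1;0.47 0 0.76 0 0 0 1;0.47 0 0.76 0 0 0 1;0.47 0 0.76 0 0 0 1;0.47 0 0.76 0 0 0 1;0.47 0 0.76 0 0 0 1;0.47 0 0.76 0 0 0 1;0.47 0 0.76 0 0 0 1"

```text
time_s: 26.6
tcp_pos: [0.5463, 0.0721, 0.1901]
ee_rot: [[-0.326, -0.77, 0.548], [-0.385, 0.638, 0.667], [-0.863, 0.006, -0.505]]
wrist_force: [0.3, 0.4, -2.3]
gripper_width: 0.767
gripper_force: 29.9
```

```bash
python3 - <<'E'
from h import *
plan(np.array([.540,.0595,.082]),Rp(50,30))
p,d,W=cloud("top")
m=sel(W,.05,.35,.54,.06,.06); z=W[m][:,2]; print(z.max())
for lo in(.205,.21,.215,.22): 
  m=sel(W,lo,lo+.006,.54,.06,.06); print(lo,m.sum(),circ(W[m][:,:2]) if m.sum()>30 else '')
E
```

```text
t 26.6 tcp [0.546 0.072 0.19 ] j [-13.  14. -20. -75. -53.  21.] w 0.767 f 29.9 F [ 0.3  0.4 -2.3]
 turn total [ 0.06 -0.04 -0.02]  shift (old axes) [ 4.01 -0.16  2.47]  shift (new axes) [ 4.02 -0.13  2.45] world [ 0.004  0.    -0.118]
0.2674437573891356
0.205 109 (array([0.5283, 0.0534, 0.0394]), 109, np.float64(0.0032))
0.21 126 (array([0.5297, 0.0544, 0.0379]), 126, np.float64(0.0035))
0.215 289 (array([0.5336, 0.0584, 0.0347]), 289, np.float64(0.0039))
0.22 358 (array([0.534 , 0.0588, 0.0347]), 358, np.float64(0.0041))
```

Request:
jog_arm --plan "0.4 0 0.24 0 0 0 1;0.4 0 0.24 0 0 0 1;0.4 0 0.24 0 0 0 1;0.4 0 0.24 0 0 0 1;0.4 0 0.24 0 0 0 1;0.4 0 0.24 0 0 0 1;0.4 0 0.24 0 0 0 1;0.4 0 0.24 0 0 0 1;0.4 -0.1 0.24 0 0 0 1;0.2 0 0.12 0 0 0 1"

```text
time_s: 27.65
tcp_pos: [0.5483, 0.0711, 0.0795]
ee_rot: [[-0.327, -0.77, 0.548], [-0.385, 0.638, 0.667], [-0.863, 0.007, -0.505]]
wrist_force: [-0.1, -1.4, -1.8]
gripper_width: 0.763
gripper_force: 29.9
```

```bash
python3 - <<'E'
from h import *
plan(np.array([.540,.0595,.082]),Rp(50,30))
p,d,W=cloud("top"); m=sel(W,.09,.12,.54,.06,.045)
h=cv2.cvtColor(p,cv2.COLOR_RGB2HSV); m&=h[...,2]>90; print(circ(W[m][:,:2]), np.percentile(W[m][:,2],[5,50,95]))
q=W[m]; A=np.c_[q[:,:2]-q[:,:2].mean(0),np.ones(len(q))]; print('slope',np.linalg.lstsq(A,q[:,2],rcond=None)[0])
E
```

```text
t 27.65 tcp [0.548 0.071 0.08 ] j [-17.  27. -23. -85. -53.  43.] w 0.763 f 29.9 F [-0.1 -1.4 -1.8]
 turn total [ 0.06 -0.04 -0.02]  shift (old axes) [ 0.2  -0.05  0.22]  shift (new axes) [ 0.2  -0.04  0.22] world [ 0.002  0.001 -0.007]
(array([0.5367, 0.0587, 0.033 ]), 328, np.float64(0.0015)) [0.09431187 0.10983455 0.11237432]
slope [-0.06339433  0.03854958  0.10778291]
```

Request:
jog_arm --plan "0.06 0 0.03 0 0 0 1;0.06 0 0.03 0 0 0 1;0.06 0 0.03 0 0 0 1;0.04 0 0.03 0 0 0 1;0 0 0 0 0 0 1;0 0 0 0 0 0 1;0 0 0 0 0 0 1;0 0 0 0 0 0 1;0 0 0 0 0 0 1;0 0 0 0 0 0 1"

```text
time_s: 28.7
tcp_pos: [0.5477, 0.0719, 0.074]
ee_rot: [[-0.326, -0.771, 0.547], [-0.386, 0.637, 0.668], [-0.863, 0.006, -0.505]]
wrist_force: [-1.1, 0.1, -1.7]
gripper_width: 0.763
gripper_force: 29.9
```

Request:
jog_arm --plan "0.02 0 0.01 0 0 0 1;0.02 0 0.01 0 0 0 1;0 0 0 0 0 0 1;0 0 0 0 0 0 0.5;0 0 0 0 0 0 0;0 0 0 0 0 0 -0.6;0 0 0 0 0 0 -1;0 0 0 0 0 0 -1;0 0 0 0 0 0 -1;0 0 0 0 0 0 -1"

```text
time_s: 29.7
tcp_pos: [0.5477, 0.0719, 0.073]
ee_rot: [[-0.326, -0.771, 0.547], [-0.386, 0.637, 0.668], [-0.863, 0.006, -0.505]]
wrist_force: [0.1, -0.3, 0.3]
gripper_width: 0.985
gripper_force: 0.0
```

Request:
jog_arm --plan "0 0 -0.3 0 0 0 -1;0 0 -0.4 0 0 0 -1;0 0 -0.5 0 0 0 -1;0 0 -0.5 0 0 0 -1;0 0 -0.6 0 0 0 -1;0 0 -0.6 0 0 0 -1;0 0 -0.6 0 0 0 -1;0 0 -0.6 0 0 0 -1;0 0 -0.6 0 0 0 -1;0 0 -0.3 0 0 0 -1"

```text
time_s: 30.7
tcp_pos: [0.4787, -0.0127, 0.1368]
ee_rot: [[-0.325, -0.77, 0.548], [-0.386, 0.637, 0.667], [-0.863, 0.005, -0.505]]
wrist_force: [0.3, 0.3, -0.0]
gripper_width: 1.004
gripper_force: 0.0
```

```bash
python3 - <<'E'
from h import *
plan(np.array([.540,.0595,.082]),Rp(50,30))
p,d,W=cloud("top"); m=sel(W,.09,.12,.54,.06,.045)
h=cv2.cvtColor(p,cv2.COLOR_RGB2HSV); m&=h[...,2]>90; print(circ(W[m][:,:2]), np.percentile(W[m][:,2],[5,50,95]))
q=W[m]; A=np.c_[q[:,:2]-q[:,:2].mean(0),np.ones(len(q))]; print('slope',np.linalg.lstsq(A,q[:,2],rcond=None)[0])
for c in((.537,.243),(.455,.352),(.452,.213)):
    m=sel(W,.06,.095,*c,.05)&(h[...,2]<80); print(W[m].mean(0).round(3),m.sum(),cv2.minEnclosingCircle((W[m][:,:2]*1000).astype(np.float32)))
# tool-down feasibility at the figures and bowl
from fk import *
L=np.load('L.npy'); s=r.sense()
for g in((.537,.243,.048),(.455,.352,.048),(.452,.213,.048),(.607,-.254,.16),(.437,-.2925,.1)):
  for yaw in range(0,180,30):
    R=Ro.from_euler('z',yaw,degrees=True).as_matrix()@np.diag([1,-1,-1.])
    q=ik(np.array(g)-[0,0,.019],R,L,n=1,j0=s['joints']); print(g,yaw,np.round(q))
E
```

```text
t 30.7 tcp [ 0.479 -0.013  0.137] j [-28.  19. -26. -74. -62.  37.] w 1.004 f 0.0 F [ 0.3  0.3 -0. ]
 turn total [ 0.06 -0.04 -0.01]  shift (old axes) [-0.02 -0.07  5.14]  shift (new axes) [ 0.01 -0.02  5.14] world [ 0.072  0.085 -0.064]
(array([0.536 , 0.0594, 0.033 ]), 291, np.float64(0.0012)) [0.09474849 0.10304835 0.10584267]
slope [-0.03764405  0.01205577  0.10233792]
[0.536 0.241 0.074] 79 ((536.4552001953125, 241.36868286132812), 13.143710136413574)
[0.456 0.349 0.076] 115 ((455.8342590332031, 350.3453674316406), 13.110268592834473)
[0.451 0.211 0.079] 137 ((451.7004089355469, 211.4962921142578), 12.474843978881836)
(0.537, 0.243, 0.048) 0 [[ 40.  30. -18.   0. -42.  50.]]
(0.537, 0.243, 0.048) 30 [[ 40.  30. -18.   0. -42.  80.]]
(0.537, 0.243, 0.048) 60 []
(0.537, 0.243, 0.048) 90 []
(0.537, 0.243, 0.048) 120 []
(0.537, 0.243, 0.048) 150 [[  40.   30.  -18.   -0.  -42. -160.]]
(0.455, 0.352, 0.048) 0 [[ 54.  29. -20.   0. -41.  36.]]
(0.455, 0.352, 0.048) 30 [[ 54.  29. -20.  -0. -41.  66.]]
(0.455, 0.352, 0.048) 60 []
(0.455, 0.352, 0.048) 90 []
(0.455, 0.352, 0.048) 120 []
[... 281 characters left out ...]
0.  -36. -164.]]
(0.607, -0.254, 0.16) 0 [[ -9.  29.  -1.  -0. -60.  99.]]
(0.607, -0.254, 0.16) 30 [[ -9.  29.  -1.   0. -60. 129.]]
(0.607, -0.254, 0.16) 60 []
(0.607, -0.254, 0.16) 90 [[  -9.   29.   -1.   -0.  -60. -171.]]
(0.607, -0.254, 0.16) 120 [[  -9.   29.   -1.    0.  -60. -141.]]
(0.607, -0.254, 0.16) 150 [[  -9.   29.   -1.   -0.  -60. -111.]]
(0.437, -0.2925, 0.1) 0 [[-16.  21. -24.  -0. -45. 106.]]
(0.437, -0.2925, 0.1) 30 [[-16.  21. -24.   0. -45. 136.]]
(0.437, -0.2925, 0.1) 60 []
(0.437, -0.2925, 0.1) 90 [[ -16.   21.  -24.   -0.  -45. -164.]]
(0.437, -0.2925, 0.1) 120 [[ -16.   21.  -24.   -0.  -45. -134.]]
(0.437, -0.2925, 0.1) 150 [[ -16.   21.  -24.    0.  -45. -104.]]
```

```bash
cat >> h.py <<'E'
def Rd(yaw): return Ro.from_euler('z',yaw,degrees=True).as_matrix()@np.diag([1,-1,-1.])
E
python3 - <<'E'
from h import *
from fk import *
L=np.load('L.npy'); s=r.sense(); p=np.array(s['tcp_pos'])
R0=np.array(s['ee_rot']); print('up .2 in tool',R0.T@[0,0,.2]/.025)
p1=p+[0,0,.2]; R1=Rd(180); rv=Ro.from_matrix(R0.T@R1).as_rotvec(); print('turn',np.degrees(rv)/8)
j=s['joints']
for a in np.linspace(.25,1,4):
    q=ik(p+(p1-p)*a,R0,L,n=1,j0=j); print(np.round(q)); j=q[0]
for a in np.linspace(.2,1,5):
    q=ik(p1,R0@Ro.from_rotvec(rv*a).as_matrix(),L,n=1,j0=j); print(np.round(q)); j=q[0] if q else j
t=np.array([.5368,.243,.048+.12-.019]); print('then',R1.T@(t-p1)/.025)
for a in np.linspace(.25,1,4):
    q=ik(p1+(t-p1)*a,R1,L,n=1,j0=j); print(np.round(q)); j=q[0] if q else j
E
```

```text
up .2 in tool [-6.90446709  0.03604583 -4.04067259]
turn [3.29827634 6.93934163 5.68851822]
[[-27.  13. -23. -71. -63.  28.]]
[[-26.   7. -21. -67. -65.  19.]]
[[-25.   3. -18. -65. -67.  11.]]
[[-24.  -1. -14. -62. -70.   3.]]
[[-11.  -6. -15. -46. -59. -23.]]
[[  2.  -7. -17. -27. -53. -53.]]
[[ 11.  -6. -16. -11. -57. -79.]]
[[ 16.  -2. -13.  -3. -67. -96.]]
[[  18.    4.   -7.    0.  -79. -108.]]
then [-2.32565811 10.23766748  7.52064488]
[[  25.    7.  -10.   -0.  -73. -115.]]
[[  31.   11.  -12.   -0.  -67. -121.]]
[[  36.   16.  -12.   -0.  -62. -126.]]
[[  40.   22.  -11.   -0.  -57. -130.]]
```

Request:
jog_arm --plan "-0.69 0 -0.4 0 0 0 -1;-0.69 0 -0.4 0 0 0 -1;-0.69 0 -0.4 0 0 0 -1;-0.69 0 -0.4 0 0 0 -1;-0.69 0 -0.4 0 0 0 -1;-0.69 0 -0.4 0 0 0 -1;-0.69 0 -0.4 0 0 0 -1;-0.69 0 -0.4 0 0 0 -1;-0.69 0 -0.4 0 0 0 -1;-0.69 0 -0.4 0 0 0 -1"

```text
time_s: 31.75
tcp_pos: [0.4805, -0.0114, 0.336]
ee_rot: [[-0.326, -0.771, 0.547], [-0.385, 0.637, 0.668], [-0.863, 0.007, -0.505]]
wrist_force: [-0.4, 0.3, -0.5]
gripper_width: 1.002
gripper_force: 0.0
```

Request:
jog_arm --plan "0 0 0 0.33 0.69 0.57 -1;0 0 0 0.33 0.69 0.57 -1;0 0 0 0.33 0.69 0.57 -1;0 0 0 0.33 0.69 0.57 -1;0 0 0 0.33 0.69 0.57 -1;0 0 0 0.33 0.69 0.57 -1;0 0 0 0.33 0.69 0.57 -1;0 0 0 0.33 0.69 0.57 -1;0 0 0 0.33 0.69 0.57 -1;0 0 0 0.33 0.69 0.57 -1"

```text
time_s: 32.75
tcp_pos: [0.4784, -0.0114, 0.333]
ee_rot: [[-0.998, -0.045, 0.042], [-0.044, 0.999, 0.03], [-0.044, 0.028, -0.999]]
wrist_force: [0.7, 0.2, -0.4]
gripper_width: 0.999
gripper_force: 0.0
```

Request:
jog_arm --plan "-0.23 1 0.4 0 0 0 -1;-0.23 1 0.4 0 0 0 -1;-0.23 1 0.4 0 0 0 -1;-0.23 1 0.4 0 0 0 -1;-0.23 1 0.4 0 0 0 -1;-0.23 1 0.4 0 0 0 -1;-0.23 1 0.4 0 0 0 -1;-0.23 1 0.4 0 0 0 -1;-0.23 1 0.4 0 0 0 -1;-0.23 1 0.4 0 0 0 -1"

```text
time_s: 33.75
tcp_pos: [0.5288, 0.2447, 0.2424]
ee_rot: [[-0.998, -0.047, 0.045], [-0.046, 0.998, 0.032], [-0.046, 0.03, -0.998]]
wrist_force: [-0.1, -0.4, 0.2]
gripper_width: 0.996
gripper_force: 0.0
```

```bash
cat > figs.py <<'E'
from h import *
def figs(n="side"):
    p,d,W=cloud(n); h=cv2.cvtColor(p,cv2.COLOR_RGB2HSV)
    m=((W[...,2]>.012)&(W[...,2]<.1)&(W[...,0]>.36)&(W[...,0]<.62)&(W[...,1]>.14)&(W[...,1]<.43)&(h[...,2]<70)&((h[...,1]<120)|(h[...,2]<30))).astype(np.uint8)
    N,lab,st,ce=cv2.connectedComponentsWithStats(m)
    for k in range(1,N):
        if st[k,4]>60:
            q=W[lab==k]
            f=lambda lo,hi:(lambda w:np.round(cv2.minEnclosingCircle((w[:,:2]*1000).astype(np.float32))[0],0) if len(w)>5 else None)(q[(q[:,2]>lo)&(q[:,2]<hi)])
            print(n,'px',ce[k].round(),st[k,4],'foot',f(.012,.022),'stem',f(.025,.06),'head',f(.065,.1),'zmax',q[:,2].max().round(3))
E
python3 - <<'E'
from figs import *
plan(np.array([.537,.243,.049]),Rd(180))
figs()
E
```

```text
t 33.75 tcp [0.529 0.245 0.242] j [  41.   16.   -6.    0.  -65. -128.] w 0.996 f 0.0 F [-0.1 -0.4  0.2]
 turn total [0.22 0.33 0.33]  shift (old axes) [ 0.07 -0.34  8.49]  shift (new axes) [-0.33 -0.07  8.49] world [ 0.008 -0.002 -0.212]
side px [310. 318.] 399 foot [539. 244.] stem [536. 245.] head [536. 244.] zmax 0.086
side px [359. 317.] 487 foot [451. 216.] stem [451. 215.] head [451. 214.] zmax 0.083
side px [329. 380.] 521 foot [454. 355.] stem [454. 354.] head [455. 354.] zmax 0.089
```

Request:
jog_arm --plan "0 0 0 0.22 0.33 0.33 -1;-0.1 0 0.8 0 0 0 -1;-0.1 0 0.9 0 0 0 -1;-0.1 0 0.9 0 0 0 -1;0 0 0.9 0 0 0 -1;0 0 0.5 0 0 0 -1;0 0 0 0 0 0 -1;0 0 0 0 0 0 -1;0 0 0 0 0 0 -1;0 0 0 0 0 0 -1"

```text
time_s: 34.8
tcp_pos: [0.5372, 0.244, 0.1446]
ee_rot: [[-1.0, -0.0, 0.003], [-0.0, 1.0, 0.002], [-0.003, 0.002, -1.0]]
wrist_force: [-0.8, -0.3, -0.8]
gripper_width: 1.001
gripper_force: 0.0
```

```bash
python3 - <<'E'
from figs import *
plan(np.array([.5375,.244,.049]),Rd(180))
E
```

```text
t 34.8 tcp [0.537 0.244 0.145] j [  40.   22.  -11.    0.  -56. -130.] w 1.001 f 0.0 F [-0.8 -0.3 -0.8]
 turn total [0.02 0.02 0.  ]  shift (old axes) [ 0.   -0.01  4.59]  shift (new axes) [-0.01 -0.    4.59] world [ 0.    -0.    -0.115]
```

Request:
jog_arm --plan "0 0 0.6 0.02 0.02 0 -1;0 0 0.6 0 0 0 -1;0 0 0.6 0 0 0 -1;0 0 0.6 0 0 0 -1;0 0 0.6 0 0 0 -1;0 0 0.6 0 0 0 -1;0 0 0.5 0 0 0 -1;0 0 0.3 0 0 0 -1;0 0 0.2 0 0 0 -1;0 0 0 0 0 0 -1"

```text
time_s: 35.8
tcp_pos: [0.5363, 0.2433, 0.0277]
ee_rot: [[-1.0, -0.0, -0.003], [-0.0, 1.0, -0.003], [0.003, -0.003, -1.0]]
wrist_force: [0.4, 1.2, -0.1]
gripper_width: 1.0
gripper_force: 0.0
```

Request:
jog_arm --plan "0 0 0 0 0 0 1;0 0 0 0 0 0 1;0 0 0 0 0 0 1;0 0 0 0 0 0 1;0 0 0 0 0 0 1;0 0 0 0 0 0 1;0 0 0 0 0 0 1;0 0 0 0 0 0 1;0 0 0 0 0 0 1;0 0 0 0 0 0 1"

```text
time_s: 36.8
tcp_pos: [0.5365, 0.2434, 0.0283]
ee_rot: [[-1.0, -0.0, -0.002], [-0.0, 1.0, -0.002], [0.002, -0.002, -1.0]]
wrist_force: [-0.2, -1.0, -0.3]
gripper_width: 0.243
gripper_force: 30.0
```

Request:
jog_arm --plan "0 0 -0.4 0 0 0 1;0 0 -0.8 0 0 0 1;0 0 -0.8 0 0 0 1;0 0 -0.8 0 0 0 1;0 0 -0.8 0 0 0 1;0 0 -0.8 0 0 0 1;0 0 -0.8 0 0 0 1;0 0 -0.8 0 0 0 1;0 0 -0.8 0 0 0 1;0 0 -0.6 0 0 0 1"

```text
time_s: 37.8
tcp_pos: [0.5371, 0.2439, 0.2156]
ee_rot: [[-1.0, -0.0, -0.0], [-0.0, 1.0, -0.001], [0.0, -0.001, -1.0]]
wrist_force: [-0.0, -0.1, -0.0]
gripper_width: 0.245
gripper_force: 30.0
```

```bash
cat >> h.py <<'E'
B=np.array([.607,-.254,0])
def place(phi,z,rr=.052):
    a=np.radians(phi); return B+[rr*np.cos(a),rr*np.sin(a),z]
E
python3 - <<'E'
from h import *
plan(place(-20,.23),Rd(160)); plan(place(-20,.23),Rd(180))
E
```

```text
t 37.8 tcp [0.537 0.244 0.216] j [  40.   19.   -5.    0.  -66. -130.] w 0.245 f 30.0 F [-0.  -0.1 -0. ]
 turn total [-0.01  0.    2.5 ]  shift (old axes) [ -4.74 -20.63   0.2 ]  shift (new axes) [-11.52 -17.76   0.18] world [ 0.119 -0.516 -0.005]
t 37.8 tcp [0.537 0.244 0.216] j [  40.   19.   -5.    0.  -66. -130.] w 0.245 f 30.0 F [-0.  -0.1 -0. ]
 turn total [-0.01 -0.    0.  ]  shift (old axes) [ -4.74 -20.63   0.2 ]  shift (new axes) [ -4.75 -20.63   0.18] world [ 0.119 -0.516 -0.005]
```

Request:
jog_arm --plan "-0.2 -0.6 0 0 0 0 1;-0.24 -1 0 0 0 0 1;-0.24 -1 0 0 0 0 1;-0.24 -1 0 0 0 0 1;-0.24 -1 0 0 0 0 1;-0.24 -1 0 0 0 0 1;-0.24 -1 0 0 0 0 1;-0.24 -1 0 0 0 0 1;-0.24 -1 0 0 0 0 1;-0.24 -1 0 0 0 0 1"

```text
time_s: 38.8
tcp_pos: [0.5954, 0.0019, 0.2131]
ee_rot: [[-1.0, 0.0, -0.004], [0.0, 1.0, -0.002], [0.004, -0.002, -1.0]]
wrist_force: [0.5, -0.6, -0.5]
gripper_width: 0.245
gripper_force: 30.0
```

Request:
jog_arm --plan "-0.24 -1 0 0 0 0 1;-0.24 -1 0 0 0 0 1;-0.24 -1 0 0 0 0 1;-0.24 -1 0 0 0 0 1;-0.24 -1 0 0 0 0 1;-0.24 -1 0 0 0 0 1;-0.24 -1 0 0 0 0 1;-0.24 -1 0 0 0 0 1;-0.24 -1 0 0 0 0 1;-0.2 -1 0 0 0 0 1"

```text
time_s: 39.8
tcp_pos: [0.6543, -0.2479, 0.2131]
ee_rot: [[-1.0, 0.0, -0.004], [0.0, 1.0, -0.001], [0.004, -0.001, -1.0]]
wrist_force: [0.1, 0.2, -0.7]
gripper_width: 0.242
gripper_force: 30.0
```

Request:
jog_arm --plan "0 -0.5 0 0 0 0 1;0 -0.5 0 0 0 0 1;0 0 0 0 0 0.6 1;0 0 0 0 0 0.7 1;0 0 0 0 0 0.6 1;0 0 0 0 0 0.6 1;0 0 0 0 0 0 1;0 0 0 0 0 0 1;0 0 0 0 0 0 1;0 0 0 0 0 0 1"

```text
time_s: 40.8
tcp_pos: [0.655, -0.271, 0.2142]
ee_rot: [[-0.94, 0.341, -0.002], [0.341, 0.94, -0.002], [0.001, -0.003, -1.0]]
wrist_force: [-0.4, 0.2, -0.5]
gripper_width: 0.246
gripper_force: 30.0
```

```bash
python3 - <<'E'
from h import *
plan(place(-20,.139),Rd(160))
from nug import nuggets; list(nuggets())
E
```

```text
t 40.8 tcp [ 0.655 -0.271  0.214] j [  -9.   31.   13.    0.  -73. -101.] w 0.246 f 30.0 F [-0.4  0.2 -0.5]
 turn total [-0.02 -0.01  0.01]  shift (old axes) [-0.05 -0.01  3.77]  shift (new axes) [-0.04 -0.02  3.77] world [ 0.001 -0.001 -0.094]
```

Request:
jog_arm --plan "0 0 0.4 0 0 0 1;0 0 0.4 0 0 0 1;0 0 0.4 0 0 0 1;0 0 0.4 0 0 0 1;0 0 0.4 0 0 0 1;0 0 0.4 0 0 0 1;0 0 0.3 0 0 0 1;0 0 0.2 0 0 0 1;0 0 0.2 0 0 0 1;0 0 0 0 0 0 1"

```text
time_s: 41.9
tcp_pos: [0.6546, -0.2712, 0.1359]
ee_rot: [[-0.94, 0.342, -0.003], [0.342, 0.94, -0.002], [0.002, -0.003, -1.0]]
wrist_force: [0.3, 0.4, -0.8]
gripper_width: 0.245
gripper_force: 30.0
```

Request:
jog_arm --plan "0 0 0.1 0 0 0 1;0 0 0.1 0 0 0 1;0 0 0.1 0 0 0 1;0 0 0.1 0 0 0 1;0 0 0.1 0 0 0 1;0 0 0.1 0 0 0 1;0 0 0 0 0 0 1;0 0 0 0 0 0 1;0 0 0 0 0 0 1;0 0 0 0 0 0 1"

```text
time_s: 42.9
tcp_pos: [0.655, -0.2713, 0.1219]
ee_rot: [[-0.94, 0.342, -0.002], [0.342, 0.94, -0.002], [0.001, -0.003, -1.0]]
wrist_force: [-0.9, -0.5, -0.7]
gripper_width: 0.244
gripper_force: 30.0
```

Request:
jog_arm --plan "0 0 0.05 0 0 0 1;0 0 0.05 0 0 0 1;0 0 0.05 0 0 0 1;0 0 0.05 0 0 0 1;0 0 0 0 0 0 1;0 0 0 0 0 0 1;0 0 0 0 0 0 0.3;0 0 0 0 0 0 0.2;0 0 0 0 0 0 0;0 0 0 0 0 0 0"

```text
time_s: 43.9
tcp_pos: [0.655, -0.2713, 0.1168]
ee_rot: [[-0.94, 0.342, -0.002], [0.342, 0.94, -0.002], [0.001, -0.003, -1.0]]
wrist_force: [0.2, 0.4, -0.9]
gripper_width: 0.467
gripper_force: 0.0
```

Request:
jog_arm --plan "0 0 0 0 0 0 0;0 0 0 0 0 0 0;0 0 -0.2 0 0 0 0;0 0 -0.4 0 0 0 0;0 0 -0.6 0 0 0 0;0 0 -0.8 0 0 0 0;0 0 -0.8 0 0 0 0;0 0 -0.8 0 0 0 0;0 0 -0.8 0 0 0 0;0 0 -0.4 0 0 0 0"

```text
time_s: 44.9
tcp_pos: [0.656, -0.2715, 0.2408]
ee_rot: [[-0.94, 0.341, 0.003], [0.341, 0.94, -0.004], [-0.004, -0.002, -1.0]]
wrist_force: [-0.0, -0.1, -0.2]
gripper_width: 0.498
gripper_force: 0.0
```

```bash
python3 - <<'E'
from figs import *
figs()
plan(np.array([.452,.214,.17]),Rd(180))
p,d,W=cloud("top"); m=sel(W,.14,.2,*B[:2],.1); print(W[m].mean(0) if m.any() else None,m.sum())
p,d,W=cloud("side"); m=sel(W,.14,.2,*B[:2],.1); print(W[m].mean(0) if m.any() else None,m.sum())
E
```

```text
side px [359. 317.] 480 foot [452. 216.] stem [451. 215.] head [452. 214.] zmax 0.082
side px [329. 380.] 518 foot [455. 355.] stem [456. 354.] head [454. 354.] zmax 0.087
t 44.95 tcp [ 0.656 -0.272  0.242] j [  -9.   30.   16.    0.  -76. -101.] w 0.498 f 0.0 F [-0.  -0.2  2.1]
 turn total [-0.03  0.04 -2.49]  shift (old axes) [14.34 15.48  3.5 ]  shift (new axes) [ 8.18 19.43  3.63] world [-0.204  0.486 -0.091]
None 0
[ 0.65265971 -0.27856692  0.153312  ] 69
```

Request:
jog_arm --plan "0 0 0 0 0 -0.83 -1;0 0 0 0 0 -0.83 -1;0 0 0 0 0 -0.83 -1;0.41 0.97 0 0 0 0 -1;0.41 0.97 0 0 0 0 -1;0.41 0.97 0 0 0 0 -1;0.41 0.97 0 0 0 0 -1;0.41 0.97 0 0 0 0 -1;0.41 0.97 0 0 0 0 -1;0.41 0.97 0 0 0 0 -1"

```text
time_s: 46.05
tcp_pos: [0.5823, -0.1003, 0.235]
ee_rot: [[-1.0, 0.001, -0.005], [0.001, 1.0, -0.002], [0.005, -0.002, -1.0]]
wrist_force: [-0.3, -0.3, -0.4]
gripper_width: 0.997
gripper_force: 0.0
```

Request:
jog_arm --plan "0.41 0.97 0 0 0 0 -1;0.41 0.97 0 0 0 0 -1;0.41 0.97 0 0 0 0 -1;0.41 0.97 0 0 0 0 -1;0.41 0.97 0 0 0 0 -1;0.41 0.97 0 0 0 0 -1;0.41 0.97 0 0 0 0 -1;0.41 0.97 0 0 0 0 -1;0.41 0.97 0 0 0 0 -1;0.41 0.97 0 0 0 0 -1"

```text
time_s: 47.05
tcp_pos: [0.4801, 0.1419, 0.235]
ee_rot: [[-1.0, 0.001, -0.004], [0.001, 1.0, -0.003], [0.004, -0.003, -1.0]]
wrist_force: [0.3, 0.8, -0.4]
gripper_width: 0.999
gripper_force: 0.0
```

Request:
jog_arm --plan "0.41 0.97 0.5 0 0 0 -1;0.41 0.97 0.5 0 0 0 -1;0.41 0.97 0.5 0 0 0 -1;0 0 0.7 0 0 0 -1;0 0 0.7 0 0 0 -1;0 0 0.7 0 0 0 -1;0 0 0 0 0 0 -1;0 0 0 0 0 0 -1;0 0 0 0 0 0 -1;0 0 0 0 0 0 -1"

```text
time_s: 48.05
tcp_pos: [0.4509, 0.2142, 0.1469]
ee_rot: [[-1.0, 0.001, -0.001], [0.001, 1.0, -0.001], [0.001, -0.001, -1.0]]
wrist_force: [0.3, -1.0, 0.2]
gripper_width: 1.002
gripper_force: 0.0
```

```bash
python3 - <<'E'
from figs import *
figs()
plan(np.array([.4518,.2145,.048]),Rd(180))
p,d,W=cloud("top"); m=sel(W,.14,.2,*B[:2],.1); print(W[m].mean(0) if m.any() else None,m.sum())
p2,_,_=cloud("side");cv2.imwrite("pics/t6.png",np.hstack([cv2.resize(p[120:270,430:590,::-1],(400,400)),cv2.resize(p2[80:220,300:460,::-1],(400,400))]))
E
```

```text
side px [359. 318.] 465 foot [452. 215.] stem [450. 217.] head [452. 214.] zmax 0.082
side px [329. 380.] 522 foot [454. 354.] stem [453. 356.] head [454. 354.] zmax 0.088
t 48.1 tcp [0.451 0.214 0.147] j [  44.   14.  -23.    0.  -53. -134.] w 0.999 f 0.0 F [-0.3  0.4  0. ]
 turn total [-0.01 -0.01 -0.01]  shift (old axes) [-0.04  0.02  4.71]  shift (new axes) [-0.04  0.01  4.71] world [ 0.001  0.    -0.118]
[ 0.65689418 -0.27338615  0.15498755] 106
```

View pics/t6.png

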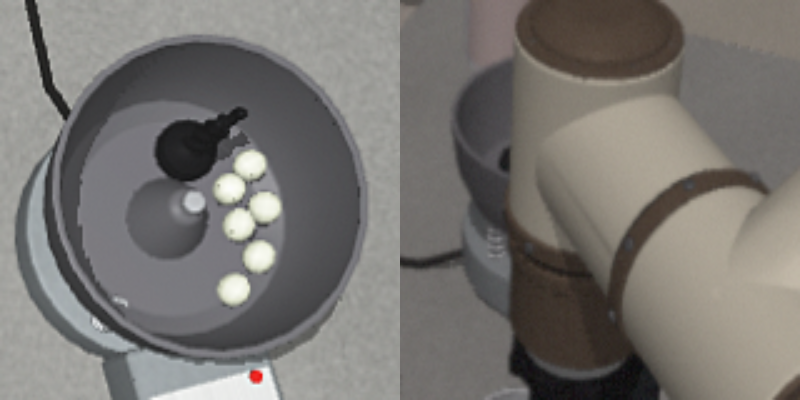

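The first figure stands in the bowl, foot at about (187,150) in the crop, and all six nuggets are beside it. Figure C next.

Request:
jog_arm --plan "0 0 0.6 0 0 0 -1;0 0 0.6 0 0 0 -1;0 0 0.6 0 0 0 -1;0 0 0.6 0 0 0 -1;0 0 0.6 0 0 0 -1;0 0 0.6 0 0 0 -1;0 0 0.6 0 0 0 -1;0 0 0.3 0 0 0 -1;0 0 0.2 0 0 0 -1;0 0 0 0 0 0 -1"

```text
time_s: 49.2
tcp_pos: [0.4502, 0.2136, 0.0284]
ee_rot: [[-1.0, 0.001, -0.002], [0.001, 1.0, -0.002], [0.002, -0.002, -1.0]]
wrist_force: [-0.3, -0.3, 0.3]
gripper_width: 0.997
gripper_force: 0.0
```

Request:
jog_arm --plan "0 0 0 0 0 0 1;0 0 0 0 0 0 1;0 0 0 0 0 0 1;0 0 0 0 0 0 1;0 0 0 0 0 0 1;0 0 0 0 0 0 1;0 0 0 0 0 0 1;0 0 0 0 0 0 1;0 0 0 0 0 0 1;0 0 0 0 0 0 1"

```text
time_s: 50.2
tcp_pos: [0.4502, 0.2136, 0.0285]
ee_rot: [[-1.0, 0.001, -0.002], [0.001, 1.0, -0.002], [0.002, -0.002, -1.0]]
wrist_force: [-0.7, -0.3, 0.9]
gripper_width: 0.288
gripper_force: 30.0
```

Request:
jog_arm --plan "0 0 -0.4 0 0 0 1;0 0 -0.9 0 0 0 1;0 0 -0.9 0 0 0 1;0 0 -0.9 0 0 0 1;0 0 -0.9 0 0 0 1;0 0 -0.9 0 0 0 1;0 0 -0.9 0 0 0 1;0 0 -0.9 0 0 0 1;0 0 -0.9 0 0 0 1;0 0 -0.6 0 0 0 1"

```text
time_s: 51.2
tcp_pos: [0.4509, 0.2142, 0.2361]
ee_rot: [[-1.0, 0.001, 0.0], [0.001, 1.0, -0.0], [-0.0, -0.0, -1.0]]
wrist_force: [0.2, 0.6, 0.1]
gripper_width: 0.286
gripper_force: 30.0
```

```bash
python3 - <<'E'
from h import *
plan(place(160,.235),Rd(180)); plan(place(70,.235),Rd(250))
E
```

```text
t 51.2 tcp [0.451 0.214 0.236] j [  44.    9.  -16.    0.  -65. -134.] w 0.286 f 30.0 F [0.2 0.6 0.1]
 turn total [-0.    0.   -0.01]  shift (old axes) [ -4.31 -18.01   0.81]  shift (new axes) [ -4.29 -18.02   0.8 ] world [ 0.107 -0.45  -0.02 ]
t 51.2 tcp [0.451 0.214 0.236] j [  44.    9.  -16.    0.  -65. -134.] w 0.286 f 30.0 F [0.2 0.6 0.1]
 turn total [-0.    0.   -8.76]  shift (old axes) [ -6.97 -16.77   0.81]  shift (new axes) [ 13.38 -12.27   0.8 ] world [ 0.174 -0.419 -0.02 ]
```

Request:
jog_arm --plan "-0.1 -0.5 0 0 0 0 1;-0.24 -1 0 0 0 0 1;-0.24 -1 0 0 0 0 1;-0.24 -1 0 0 0 0 1;-0.24 -1 0 0 0 0 1;-0.24 -1 0 0 0 0 1;-0.24 -1 0 0 0 0 1;-0.24 -1 0 0 0 0 1;-0.24 -1 0 0 0 0 1;-0.24 -1 0 0 0 0 1"

```text
time_s: 52.2
tcp_pos: [0.5059, -0.0253, 0.233]
ee_rot: [[-1.0, 0.002, -0.004], [0.002, 1.0, -0.002], [0.004, -0.002, -1.0]]
wrist_force: [0.5, 0.3, -0.8]
gripper_width: 0.289
gripper_force: 30.0
```

Request:
jog_arm --plan "-0.24 -1 0 0 0 0 1;-0.24 -1 0 0 0 0 1;-0.24 -1 0 0 0 0 1;-0.24 -1 0 0 0 0 1;-0.24 -1 0 0 0 0 1;-0.24 -1 0 0 0 0 1;-0.24 -1 0 0 0 0 1;-0.24 -1 0 0 0 0 1;-0.1 -0.5 0 0 0 0 1;0 0 0 0 0 0 1"

```text
time_s: 53.2
tcp_pos: [0.5563, -0.2375, 0.2331]
ee_rot: [[-1.0, 0.004, -0.004], [0.004, 1.0, -0.001], [0.004, -0.001, -1.0]]
wrist_force: [-0.3, -0.6, -1.2]
gripper_width: 0.285
gripper_force: 30.0
```

Request:
jog_arm --plan "0 0 0 0 0 0.6 1;0 0 0 0 0 0.7 1;0 0 0 0 0 0.6 1;0 0 0 0 0 0.6 1;0 0 0.3 0 0 0 1;0 0 0.3 0 0 0 1;0 0 0 0 0 0 1;0 0 0 0 0 0 1;0 0 0 0 0 0 1;0 0 0 0 0 0 1"

```text
time_s: 54.2
tcp_pos: [0.5573, -0.2361, 0.2195]
ee_rot: [[-0.939, 0.343, -0.001], [0.343, 0.939, -0.002], [0.001, -0.002, -1.0]]
wrist_force: [0.1, 0.2, -0.5]
gripper_width: 0.284
gripper_force: 30.0
```

```bash
python3 - <<'E'
from h import *
plan(place(160,.137),Rd(160))
E
```

```text
t 54.2 tcp [ 0.557 -0.236  0.22 ] j [  -8.   20.   -3.    0.  -67. -103.] w 0.284 f 30.0 F [ 0.1  0.2 -0.5]
 turn total [-0.02 -0.   -0.01]  shift (old axes) [-0.03  0.02  4.06]  shift (new axes) [-0.03  0.01  4.06] world [ 0.001 -0.    -0.102]
```

Request:
jog_arm --plan "0 0 0.5 0 0 0 1;0 0 0.5 0 0 0 1;0 0 0.5 0 0 0 1;0 0 0.5 0 0 0 1;0 0 0.5 0 0 0 1;0 0 0.5 0 0 0 1;0 0 0.4 0 0 0 1;0 0 0.2 0 0 0 1;0 0 0.1 0 0 0 1;0 0 0 0 0 0 1"

```text
time_s: 55.2
tcp_pos: [0.557, -0.2363, 0.1267]
ee_rot: [[-0.939, 0.343, -0.002], [0.343, 0.939, -0.002], [0.001, -0.003, -1.0]]
wrist_force: [-0.6, 0.2, -0.3]
gripper_width: 0.287
gripper_force: 30.0
```

Request:
jog_arm --plan "0 0 0.1 0 0 0 1;0 0 0.1 0 0 0 1;0 0 0.1 0 0 0 1;0 0 0.05 0 0 0 1;0 0 0 0 0 0 1;0 0 0 0 0 0 1;0 0 0 0 0 0 0.3;0 0 0 0 0 0 0.1;0 0 0 0 0 0 -0.1;0 0 0 0 0 0 -0.1"

```text
time_s: 56.2
tcp_pos: [0.557, -0.2363, 0.1181]
ee_rot: [[-0.939, 0.343, -0.002], [0.343, 0.939, -0.002], [0.001, -0.003, -1.0]]
wrist_force: [0.3, -0.6, 0.7]
gripper_width: 0.512
gripper_force: 0.0
```

Request:
jog_arm --plan "0 0 0 0 0 0 -0.1;0 0 0 0 0 0 -0.1;0 0 -0.2 0 0 0 -0.1;0 0 -0.4 0 0 0 -0.1;0 0 -0.6 0 0 0 -0.1;0 0 -0.8 0 0 0 -0.1;0 0 -0.8 0 0 0 -0.1;0 0 -0.8 0 0 0 -0.1;0 0 -0.8 0 0 0 -0.1;0 0 -0.4 0 0 0 -0.1"

```text
time_s: 57.2
tcp_pos: [0.5581, -0.2363, 0.2412]
ee_rot: [[-0.939, 0.343, 0.002], [0.343, 0.939, -0.003], [-0.003, -0.002, -1.0]]
wrist_force: [0.1, 0.1, 1.0]
gripper_width: 0.548
gripper_force: 0.0
```

```bash
python3 - <<'E'
from figs import *
figs()
plan(np.array([.4545,.354,.17]),Rd(180))
p,d,W=cloud("side"); m=sel(W,.14,.2,*B[:2],.1)&(p.max(2)<70); print(W[m].mean(0) if m.any() else None,m.sum())
E
```

```text
side px [329. 380.] 518 foot [454. 355.] stem [454. 357.] head [454. 355.] zmax 0.088
t 57.25 tcp [ 0.558 -0.236  0.242] j [  -8.   19.   -1.    0.  -70. -103.] w 0.547 f 0.0 F [ 1.  -0.8  2. ]
 turn total [-0.02  0.03 -2.5 ]  shift (old axes) [12.02 20.77  3.53]  shift (new axes) [ 4.16 23.62  3.64] world [-0.104  0.59  -0.091]
[ 0.59177173 -0.24764762  0.15516081] 171
```

Request:
jog_arm --plan "0 0 0 0 0 -0.83 -1;0 0 0 0 0 -0.83 -1;0 0 0 0 0 -0.83 -1;0.17 0.98 0 0 0 0 -1;0.17 0.98 0 0 0 0 -1;0.17 0.98 0 0 0 0 -1;0.17 0.98 0 0 0 0 -1;0.17 0.98 0 0 0 0 -1;0.17 0.98 0 0 0 0 -1;0.17 0.98 0 0 0 0 -1"

```text
time_s: 58.3
tcp_pos: [0.5269, -0.0635, 0.2365]
ee_rot: [[-1.0, 0.003, -0.004], [0.003, 1.0, -0.002], [0.004, -0.002, -1.0]]
wrist_force: [0.0, -0.1, 0.6]
gripper_width: 0.998
gripper_force: 0.0
```

Request:
jog_arm --plan "0.17 0.98 0 0 0 0 -1;0.17 0.98 0 0 0 0 -1;0.17 0.98 0 0 0 0 -1;0.17 0.98 0 0 0 0 -1;0.17 0.98 0 0 0 0 -1;0.17 0.98 0 0 0 0 -1;0.17 0.98 0 0 0 0 -1;0.17 0.98 0 0 0 0 -1;0.17 0.98 0 0 0 0 -1;0.17 0.98 0 0 0 0 -1"

```text
time_s: 59.3
tcp_pos: [0.485, 0.1814, 0.2362]
ee_rot: [[-1.0, 0.003, -0.004], [0.003, 1.0, -0.003], [0.004, -0.003, -1.0]]
wrist_force: [0.1, 1.1, -1.1]
gripper_width: 1.002
gripper_force: 0.0
```

Request:
jog_arm --plan "0.17 0.98 0.3 0 0 0 -1;0.17 0.98 0.3 0 0 0 -1;0.17 0.98 0.3 0 0 0 -1;0.17 0.98 0.3 0 0 0 -1;0.17 0.98 0.3 0 0 0 -1;0.17 0.98 0.3 0 0 0 -1;0.1 0.7 0.6 0 0 0 -1;0 0 0.6 0 0 0 -1;0 0 0.6 0 0 0 -1;0 0 0 0 0 0 -1"

```text
time_s: 60.3
tcp_pos: [0.4565, 0.3435, 0.1434]
ee_rot: [[-1.0, 0.003, -0.007], [0.003, 1.0, -0.007], [0.007, -0.007, -1.0]]
wrist_force: [-0.4, -0.8, -1.4]
gripper_width: 1.0
gripper_force: 0.0
```

```bash
python3 - <<'E'
from figs import *
figs("top");figs()
plan(np.array([.455,.3535,.048]),Rd(180))
p,d,W=cloud("top"); m=sel(W,.13,.2,*B[:2],.1)&(p.max(2)<50); print(W[m].mean(0),m.sum())
cv2.imwrite("pics/t7.png",cv2.resize(p[120:270,430:590,::-1],(400,400)))
E
```

```text
side px [329. 381.] 467 foot [454. 355.] stem [456. 353.] head [452. 356.] zmax 0.085
t 60.4 tcp [0.458 0.345 0.146] j [  53.   21.  -13.   -0.  -56. -143.] w 1.004 f 0.0 F [0.4 0.3 0.4]
 turn total [-0.03 -0.02 -0.02]  shift (old axes) [0.11 0.37 4.69]  shift (new axes) [0.12 0.35 4.69] world [-0.003  0.009 -0.117]
[ 0.59353032 -0.24937213  0.15490352] 325
```

View pics/t7.png

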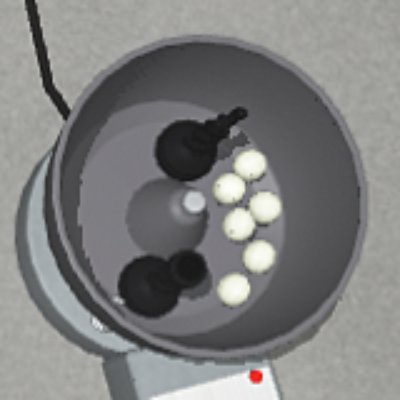

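Both figures stand, feet at about (187,150) and (150,287). The left of the bowl is free for the third.

Request:
jog_arm --plan "0.06 0.2 0.6 0 0 0 -1;0.06 0.15 0.6 0 0 0 -1;0 0 0.6 0 0 0 -1;0 0 0.6 0 0 0 -1;0 0 0.6 0 0 0 -1;0 0 0.6 0 0 0 -1;0 0 0.6 0 0 0 -1;0 0 0.3 0 0 0 -1;0 0 0.2 0 0 0 -1;0 0 0 0 0 0 -1"

```text
time_s: 61.45
tcp_pos: [0.455, 0.3536, 0.0295]
ee_rot: [[-1.0, 0.002, -0.002], [0.002, 1.0, -0.002], [0.002, -0.002, -1.0]]
wrist_force: [-0.4, -0.2, 1.1]
gripper_width: 1.0
gripper_force: 0.0
```

Request:
jog_arm --plan "0 0 0 0 0 0 1;0 0 0 0 0 0 1;0 0 0 0 0 0 1;0 0 0 0 0 0 1;0 0 0 0 0 0 1;0 0 0 0 0 0 1;0 0 0 0 0 0 1;0 0 0 0 0 0 1;0 0 0 0 0 0 1;0 0 0 0 0 0 1"

```text
time_s: 62.45
tcp_pos: [0.4549, 0.3534, 0.0294]
ee_rot: [[-1.0, 0.002, -0.002], [0.002, 1.0, -0.002], [0.002, -0.002, -1.0]]
wrist_force: [-0.3, 0.4, -0.2]
gripper_width: 0.202
gripper_force: 30.0
```

Request:
jog_arm --plan "0 0 -0.4 0 0 0 1;0 0 -0.9 0 0 0 1;0 0 -0.9 0 0 0 1;0 0 -0.9 0 0 0 1;0 0 -0.9 0 0 0 1;0 0 -0.9 0 0 0 1;0 0 -0.9 0 0 0 1;0 0 -0.9 0 0 0 1;0 0 -0.9 0 0 0 1;0 0 -0.6 0 0 0 1"

```text
time_s: 63.45
tcp_pos: [0.4556, 0.3543, 0.2372]
ee_rot: [[-1.0, 0.002, 0.0], [0.002, 1.0, 0.0], [-0.0, 0.0, -1.0]]
wrist_force: [0.5, 0.6, -0.9]
gripper_width: 0.194
gripper_force: 30.0
```

```bash
python3 - <<'E'
from h import *
plan(place(70,.235),Rd(180)); plan(place(70,.235),Rd(250))
E
```

```text
t 63.45 tcp [0.456 0.354 0.237] j [  54.   17.   -5.   -0.  -68. -144.] w 0.194 f 30.0 F [ 0.5  0.6 -0.9]
 turn total [ 0.    0.   -0.02]  shift (old axes) [ -6.82 -22.36   0.84]  shift (new axes) [ -6.77 -22.38   0.85] world [ 0.169 -0.559 -0.021]
t 63.45 tcp [0.456 0.354 0.237] j [  54.   17.   -5.   -0.  -68. -144.] w 0.194 f 30.0 F [ 0.5  0.6 -0.9]
 turn total [ 0.    0.   -8.77]  shift (old axes) [ -6.82 -22.36   0.84]  shift (new axes) [ 18.71 -14.01   0.85] world [ 0.169 -0.559 -0.021]
```

Request:
jog_arm --plan "-0.15 -0.5 0 0 0 0 1;-0.3 -0.99 0 0 0 0 1;-0.3 -0.99 0 0 0 0 1;-0.3 -0.99 0 0 0 0 1;-0.3 -0.99 0 0 0 0 1;-0.3 -0.99 0 0 0 0 1;-0.3 -0.99 0 0 0 0 1;-0.3 -0.99 0 0 0 0 1;-0.3 -0.99 0 0 0 0 1;-0.3 -0.99 0 0 0 0 1"

```text
time_s: 64.45
tcp_pos: [0.5253, 0.1165, 0.234]
ee_rot: [[-1.0, 0.003, -0.004], [0.003, 1.0, -0.003], [0.004, -0.003, -1.0]]
wrist_force: [0.3, 0.2, -0.4]
gripper_width: 0.202
gripper_force: 30.0
```

Request:
jog_arm --plan "-0.3 -0.99 0 0 0 0 1;-0.3 -0.99 0 0 0 0 1;-0.3 -0.99 0 0 0 0 1;-0.3 -0.99 0 0 0 0 1;-0.3 -0.99 0 0 0 0 1;-0.3 -0.99 0 0 0 0 1;-0.3 -0.99 0 0 0 0 1;-0.3 -0.99 0 0 0 0 1;-0.3 -0.99 0 0 0 0 1;-0.3 -0.99 0 0 0 0 1"

```text
time_s: 65.45
tcp_pos: [0.5994, -0.1308, 0.2342]
ee_rot: [[-1.0, 0.003, -0.004], [0.003, 1.0, -0.002], [0.004, -0.002, -1.0]]
wrist_force: [0.0, 0.6, -0.7]
gripper_width: 0.2
gripper_force: 30.0
```

Request:
jog_arm --plan "-0.3 -0.99 0 0 0 0 1;-0.3 -0.99 0 0 0 0 1;-0.2 -0.8 0 0 0 0 1;0 -0.3 0 0 0 0 1;0 0 0 0 0 0 1;0 0 0 0 0 -0.5 1;0 0 0 0 0 -0.8 1;0 0 0 0 0 -0.8 1;0 0 0 0 0 -0.8 1;0 0 0 0 0 -0.8 1"

```text
time_s: 66.45
tcp_pos: [0.6196, -0.205, 0.2353]
ee_rot: [[-0.868, -0.497, -0.003], [-0.497, 0.868, -0.002], [0.003, -0.0, -1.0]]
wrist_force: [0.5, 0.2, -1.7]
gripper_width: 0.203
gripper_force: 30.0
```

Request:
jog_arm --plan "0 0 0 0 0 -0.8 1;0 0 0 0 0 -0.8 1;0 0 0 0 0 -0.8 1;0 0 0 0 0 -0.8 1;0 0 0 0 0 -0.8 1;0 0 0 0 0 -0.8 1;0 0 0 0 0 -0.27 1;0 0 0 0 0 0 1;0 0 0 0 0 0 1;0 0 0 0 0 0 1"

```text
time_s: 67.45
tcp_pos: [0.6201, -0.2057, 0.2353]
ee_rot: [[-0.342, -0.94, -0.002], [-0.94, 0.342, -0.002], [0.003, 0.001, -1.0]]
wrist_force: [-0.6, -0.4, -0.4]
gripper_width: 0.202
gripper_force: 30.0
```

```bash
python3 - <<'E'
from h import *
plan(place(70,.139),Rd(250))
E
```

```text
t 67.45 tcp [ 0.62  -0.206  0.235] j [ -4.  24.   6.   0. -72. -16.] w 0.202 f 30.0 F [-0.6 -0.4 -0.4]
 turn total [ 0.01 -0.02  0.  ]  shift (old axes) [-0.1  -0.18  4.61]  shift (new axes) [-0.09 -0.17  4.61] world [ 0.005  0.001 -0.115]
```

Aligned; lower and release.

Request:
jog_arm --plan "-0.1 -0.18 0.5 0 0 0 1;0 0 0.5 0 0 0 1;0 0 0.5 0 0 0 1;0 0 0.5 0 0 0 1;0 0 0.5 0 0 0 1;0 0 0.5 0 0 0 1;0 0 0.5 0 0 0 1;0 0 0.4 0 0 0 1;0 0 0.3 0 0 0 1;0 0 0.2 0 0 0 1"

```text
time_s: 68.45
tcp_pos: [0.6249, -0.2056, 0.1245]
ee_rot: [[-0.342, -0.94, -0.003], [-0.94, 0.342, -0.002], [0.003, 0.002, -1.0]]
wrist_force: [0.1, -0.1, -0.1]
gripper_width: 0.199
gripper_force: 30.0
```

Request:
jog_arm --plan "0 0 0.1 0 0 0 1;0 0 0.1 0 0 0 1;0 0 0.05 0 0 0 1;0 0 0.05 0 0 0 1;0 0 0 0 0 0 1;0 0 0 0 0 0 1;0 0 0 0 0 0 0.3;0 0 0 0 0 0 0.1;0 0 0 0 0 0 0;0 0 0 0 0 0 0"

```text
time_s: 69.45
tcp_pos: [0.6252, -0.2056, 0.118]
ee_rot: [[-0.342, -0.94, -0.002], [-0.94, 0.342, -0.002], [0.003, 0.001, -1.0]]
wrist_force: [0.6, -0.4, -0.8]
gripper_width: 0.454
gripper_force: 0.0
```

Request:
jog_arm --plan "0 0 0 0 0 0 0;0 0 0 0 0 0 0;0 0 -0.2 0 0 0 0;0 0 -0.4 0 0 0 0;0 0 -0.6 0 0 0 0;0 0 -0.8 0 0 0 0;0 0 -0.8 0 0 0 0;0 0 -0.8 0 0 0 0;0 0 -0.8 0 0 0 0;0 0 -0.4 0 0 0 0"

```text
time_s: 70.45
tcp_pos: [0.6262, -0.2056, 0.2412]
ee_rot: [[-0.341, -0.94, 0.003], [-0.94, 0.341, -0.003], [0.002, -0.004, -1.0]]
wrist_force: [1.2, -0.1, 0.4]
gripper_width: 0.503
gripper_force: 0.0
```

```bash
python3 - <<'E'
from h import *
# knob: bar along ~12.3 deg; closing perpendicular -> Rd(12.3) or Rd(192.3)
for y in(192.3,12.3): plan(np.array([.4368,-.2925,.22]),Rd(y))
E
```

```text
t 70.45 tcp [ 0.626 -0.206  0.241] j [ -4.  25.   7.   0. -72. -16.] w 0.503 f 0.0 F [ 1.2 -0.1  0.4]
 turn total [-0.03  0.    7.22]  shift (old axes) [5.85 5.94 1.6 ]  shift (new axes) [ 8.14 -1.78  1.61] world [-0.189 -0.087 -0.04 ]
t 70.45 tcp [ 0.626 -0.206  0.241] j [ -4.  25.   7.   0. -72. -16.] w 0.503 f 0.0 F [ 1.2 -0.1  0.4]
 turn total [ -0.    -0.04 -15.28]  shift (old axes) [5.85 5.94 1.6 ]  shift (new axes) [-8.14  1.78  1.61] world [-0.189 -0.087 -0.04 ]
```

Request:
jog_arm --plan "0.84 0.85 0 0 0 0 0;0.84 0.85 0 0 0 0 0;0.84 0.85 0 0 0 0 0;0.84 0.85 0 0 0 0 0;0.84 0.85 0 0 0 0 0;0.84 0.85 0 0 0 0 0;0.84 0.85 0 0 0 0 0;0 0 0 0 0 0.9 -0.2;0 0 0 0 0 0.9 -0.2;0 0 0 0 0 0.9 -0.2"

```text
time_s: 71.45
tcp_pos: [0.4349, -0.2928, 0.2388]
ee_rot: [[-0.668, -0.744, -0.002], [-0.744, 0.668, -0.002], [0.003, -0.0, -1.0]]
wrist_force: [-0.2, 0.6, 0.9]
gripper_width: 0.59
gripper_force: 0.0
```

Request:
jog_arm --plan "0 0 0 0 0 0.9 -0.2;0 0 0 0 0 0.9 -0.2;0 0 0 0 0 0.9 -0.2;0 0 0 0 0 0.9 -0.2;0 0 0 0 0 0.9 -0.2;0 0 0 0 0 0 -0.2;0 0 0 0 0 0 -0.2;0 0 0 0 0 0 -0.2;0 0 0 0 0 0 -0.2;0 0 0 0 0 0 -0.2"

```text
time_s: 72.45
tcp_pos: [0.4353, -0.2927, 0.2384]
ee_rot: [[-0.976, -0.216, -0.002], [-0.216, 0.976, -0.002], [0.002, -0.002, -1.0]]
wrist_force: [0.4, -0.7, 0.2]
gripper_width: 0.597
gripper_force: 0.0
```

```bash
python3 - <<'E'
from nug import *
plan(np.array([.4368,-.2925,.117]),Rd(192.3))
p,q=list(nuggets()); cv2.imwrite("pics/t8.png",np.hstack([cv2.resize(p[100:340,400:640,::-1],(400,400)),cv2.resize(q[60:220,280:440,::-1],(400,400))]))
E
```

```text
t 72.45 tcp [ 0.435 -0.293  0.238] j [-16.  12. -12.   0. -66. -62.] w 0.597 f 0.0 F [ 0.4 -0.7  0.2]
 turn total [-0.01 -0.02  0.02]  shift (old axes) [-0.07  0.    5.62]  shift (new axes) [-0.06 -0.01  5.62] world [ 0.001  0.    -0.14 ]
side px [359. 127.] 45 [ 0.64  -0.308  0.102]
side px [373. 130.] 80 [ 0.603 -0.308  0.102]
side px [391. 138.] 44 [ 0.551 -0.292  0.101]
```

View pics/t8.png

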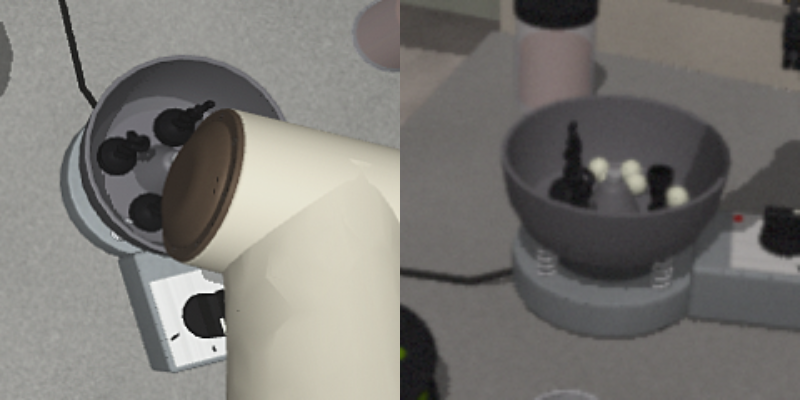

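All three figures stand in the bowl, feet at about (118,155), (175,128) and (148,212) in the top half. The knob is next.

Request:
jog_arm --plan "-0.07 0 0.7 0 0 0 0;0 0 0.7 0 0 0 0;0 0 0.7 0 0 0 0;0 0 0.7 0 0 0 0;0 0 0.7 0 0 0 0;0 0 0.7 0 0 0 0;0 0 0.6 0 0 0 0;0 0 0.4 0 0 0 0;0 0 0.4 0 0 0 0;0 0 0 0 0 0 0"

```text
time_s: 73.55
tcp_pos: [0.436, -0.2923, 0.0972]
ee_rot: [[-0.977, -0.215, -0.004], [-0.215, 0.977, -0.001], [0.004, -0.0, -1.0]]
wrist_force: [-0.0, 0.1, -0.2]
gripper_width: 0.502
gripper_force: 0.0
```

Request:
jog_arm --plan "0 0 0 0 0 0 1;0 0 0 0 0 0 1;0 0 0 0 0 0 1;0 0 0 0 0 0 1;0 0 0 0 0 0 1;0 0 0 0 0 0 1;0 0 0 0 0 0 1;0 0 0 0 0 0 1;0 0 0 0 0 0 1;0 0 0 0 0 0 1"

```text
time_s: 74.55
tcp_pos: [0.438, -0.2959, 0.0991]
ee_rot: [[-0.976, -0.217, 0.001], [-0.217, 0.976, -0.007], [0.001, -0.007, -1.0]]
wrist_force: [0.7, -13.8, -4.6]
gripper_width: 0.176
gripper_force: 29.9
```

Request:
jog_arm --plan "0 -0.08 0 0 0 0 1;0 -0.07 0 0 0 0 1;0 0 0 0 0 0.5 1;0 0 0 0 0 0.5 1;0 0 0 0 0 0.5 1;0 0 0 0 0 0.5 1;0 0 0 0 0 0.5 1;0 0 0 0 0 0.5 1;0 0 0 0 0 0.5 1;0 0 0 0 0 0.5 1"

```text
time_s: 75.55
tcp_pos: [0.438, -0.2964, 0.0991]
ee_rot: [[-0.941, 0.337, -0.001], [0.337, 0.941, -0.003], [-0.0, -0.003, -1.0]]
wrist_force: [0.6, -0.8, 2.3]
gripper_width: 0.187
gripper_force: 29.9
```

Request:
jog_arm --plan "0 0 0 0 0 0.5 1;0 0 0 0 0 0.5 1;0 0 0 0 0 0.5 1;0 0 0 0 0 0.5 1;0 0 0 0 0 0.5 1;0 0 0 0 0 0.5 1;0 0 0 0 0 0.5 1;0 0 0 0 0 0.5 1;0 0 0 0 0 0 1;0 0 0 0 0 0 1"

```text
time_s: 76.55
tcp_pos: [0.438, -0.2965, 0.0991]
ee_rot: [[-0.622, 0.783, -0.001], [0.783, 0.622, -0.003], [-0.002, -0.002, -1.0]]
wrist_force: [-1.7, -1.1, 4.3]
gripper_width: 0.179
gripper_force: 30.0
```

```bash
python3 -c "
from h import *
plan(np.array([.437,-.295,.117]),Rd(192.3-65)); print(r.sense()['moment'])"
```

```text
t 76.55 tcp [ 0.438 -0.297  0.099] j [ -16.   20.  -23.    0.  -47. -125.] w 0.179 f 30.0 F [-1.7 -1.1  4.3]
 turn total [-0.02  0.01  0.15]  shift (old axes) [0.07 0.01 0.04]  shift (new axes) [0.07 0.01 0.04] world [-0.001  0.002 -0.001]
[-0.42855654 -0.10024562 -0.14179036]
```

Request:
jog_arm --plan "0 0 0 0 0 0 0.5;0 0 0 0 0 0 0;0 0 0 0 0 0 0;0 0 0 0 0 0 0;0 0 0 0 0 0 0;0 0 -0.3 0 0 0 0;0 0 -0.8 0 0 0 0;0 0 -0.8 0 0 0 0;0 0 -0.8 0 0 0 0;0 0 -0.8 0 0 0 0"

```text
time_s: 77.55
tcp_pos: [0.4377, -0.2961, 0.1873]
ee_rot: [[-0.622, 0.783, -0.001], [0.783, 0.622, -0.002], [-0.001, -0.003, -1.0]]
wrist_force: [0.6, 0.8, -0.3]
gripper_width: 0.498
gripper_force: 0.0
```

Request:
jog_arm --plan "0 0 -1 0 0 0 0;0 0 -1 0 0 0 0;0 0 -1 0 0 0 0;0.6 0.8 0 0 0 0 0;0.6 0.8 0 0 0 0 0;0.6 0.8 0 0 0 0 0;0.6 0.8 0 0 0 0 0;0.6 0.8 0 0 0 0 0;0.6 0.8 0 0 0 0 0;0 0 0 0 0 0 0"

```text
time_s: 78.55
tcp_pos: [0.4764, -0.1489, 0.2611]
ee_rot: [[-0.624, 0.781, -0.001], [0.781, 0.624, -0.002], [-0.001, -0.002, -1.0]]
wrist_force: [-1.0, 0.1, 0.5]
gripper_width: 0.497
gripper_force: 0.0
```

Request:
jog_arm --plan "0.6 0.8 -1 0 0 0 0;0.6 0.8 -1 0 0 0 0;0.6 0.8 0 0 0 0 0;0.6 0.8 0 0 0 0 0;0.6 0.8 0 0 0 0 0;0.6 0.8 0 0 0 0 0;0.6 0.8 0 0 0 0 0;0 0 0 0 0 0 0;0 0 0 0 0 0 0;0 0 0 0 0 0 0"

```text
time_s: 79.55
tcp_pos: [0.5202, 0.0176, 0.3103]
ee_rot: [[-0.621, 0.784, -0.002], [0.784, 0.621, -0.002], [-0.001, -0.003, -1.0]]
wrist_force: [-0.0, 0.3, 0.0]
gripper_width: 0.499
gripper_force: 0.0
```

```bash
python3 - <<'E'
from nug import *
plan(np.array([.437,-.295,.117]),Rd(130))
p,q=list(nuggets())
c,d,W=cloud("top")
for w in("top","side"):
    c,d,W=cloud(w); m=sel(W,.1,.12,.437,-.294,.04); print('bar',m.sum(),cv2.minAreaRect((W[m][:,:2]*1000).astype(np.float32)) if m.sum()>5 else '')
    m=sel(W,.09,.11,.537,.059,.05)&(c.max(2)>90); print('beaker',m.sum(),circ(W[m][:,:2]) if m.sum()>20 else '')
cv2.imwrite("pics/t9.png",p[:,:,::-1])
E
```

```text
t 79.55 tcp [0.52  0.018 0.31 ] j [  20.    9.   -5.    0.  -76. -162.] w 0.499 f 0.0 F [-0.   0.3  0. ]
 turn total [-0.02  0.   -0.2 ]  shift (old axes) [ -7.73 -10.35   8.53]  shift (new axes) [ -7.44 -10.59   8.49] world [-0.083 -0.313 -0.212]
top px [526. 186.] 249 [ 0.634 -0.309  0.1  ]
top px [507. 195.] 51 [ 0.608 -0.256  0.135]
top px [530. 200.] 238 [ 0.605 -0.314  0.101]
top px [533. 216.] 120 [ 0.575 -0.317  0.101]
top px [525. 228.] 74 [ 0.551 -0.298  0.103]
side px [360. 127.] 30 [ 0.637 -0.308  0.103]
side px [373. 130.] 85 [ 0.603 -0.307  0.103]
bar 253 ((437.43896484375, -295.3174133300781), (15.682984352111816, 47.035179138183594), 35.448753356933594)
beaker 80 (array([0.536 , 0.0592, 0.033 ]), 80, np.float64(0.0011))
bar 115 ((437.19854736328125, -294.38360595703125), (18.868711471557617, 52.13231658935547), 33.28727340698242)
beaker 404 (array([0.5369, 0.0609, 0.0326]), 404, np.float64(0.0011))
```

View pics/t9.png

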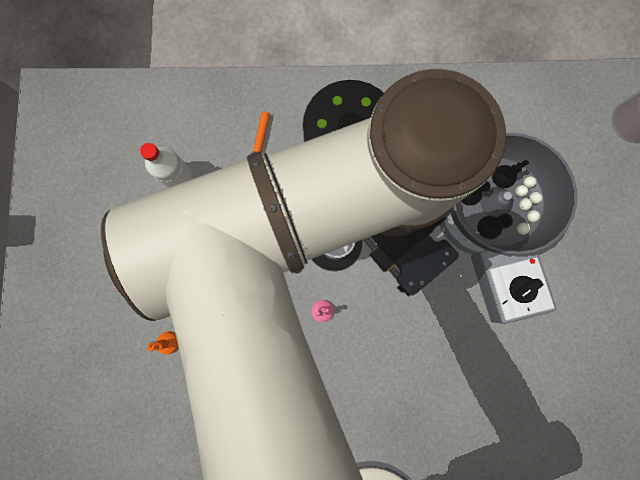

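The knob's grip bar has turned about 67–69° to on. The bowl holds all three figures and the six nuggets, around (495–540, 170–230), and the beaker stands on its mat. Handing in.

```bash
python3 -c "
from station import r
print(r.finish_job())"
```

```text
the job is handed in; nothing more can be done
None
```

The job is handed in, though `finish_job()` gave no verdict: all six nuggets and the three figures are in the bowl, the beaker stands upright on its mat, and the timer knob clicked to on at about 67–69°.

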